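# Sort the hammers by feeling for loose handles

## Task

Check every hammer standing head-down on the bench: take it by the handle and wiggle it along the length of its head to feel whether the handle is loose in the head. Stand those with a loose handle upright, head down, in the steel tray, and the sound ones upright in the wooden rack, the long-handled in the back row against the high board and the short-handled in the front row. Deal with all the long hammers before you start on the short ones, and leave the other things on the bench where they are.

Things in the scene. Friction and masses are not known exactly. Their poses are not given: they have to be found in the camera images.
- long1: long-handled lump hammer, upside down: steel head at the bottom, 84 x 40 x 34 mm (x, y, z), about 0.7 kg; wooden handle 28 mm (x) by 24 mm (y) straight up from it to 175 mm above the bench. Pose of the head; origin: centre of its underside; x along the head, z up the handle. Loose or sound cannot be seen and changes from start to start. May be absent.
- long1_top (a point): centre of the top end of the handle of long1; moves with the handle. A loose handle rocks easily (about 1 N or less, springing back) 0.14 rad each way about the head's y axis, 17 mm above the head's underside, then stops; a sound one is rigid in the head: the whole hammer tips instead, against its weight (2.5 N or more at the handle)
- long2: long-handled lump hammer, upside down: steel head at the bottom, 84 x 40 x 34 mm (x, y, z), about 0.7 kg; wooden handle 28 mm (x) by 24 mm (y) straight up from it to 175 mm above the bench. Pose of the head; origin: centre of its underside; x along the head, z up the handle. Loose or sound cannot be seen and changes from start to start. May be absent.
- long2_top (a point): centre of the top end of the handle of long2; moves with the handle. A loose handle rocks easily (about 1 N or less, springing back) 0.14 rad each way about the head's y axis, 17 mm above the head's underside, then stops; a sound one is rigid in the head: the whole hammer tips instead, against its weight (2.5 N or more at the handle)
- long3: long-handled lump hammer, upside down: steel head at the bottom, 84 x 40 x 34 mm (x, y, z), about 0.7 kg; wooden handle 28 mm (x) by 24 mm (y) straight up from it to 175 mm above the bench. Pose of the head; origin: centre of its underside; x along the head, z up the handle. Loose or sound cannot be seen and changes from start to start. May be absent.
- long3_top (a point): centre of the top end of the handle of long3; moves with the handle. A loose handle rocks easily (about 1 N or less, springing back) 0.14 rad each way about the head's y axis, 17 mm above the head's underside, then stops; a sound one is rigid in the head: the whole hammer tips instead, against its weight (2.5 N or more at the handle)
- short1: short-handled lump hammer, upside down: steel head at the bottom, 84 x 40 x 34 mm (x, y, z), about 0.7 kg; wooden handle 28 mm (x) by 24 mm (y) straight up from it to 110 mm above the bench. Pose of the head; origin: centre of its underside; x along the head, z up the handle. Loose or sound cannot be seen and changes from start to start. May be absent.
- short1_top (a point): centre of the top end of the handle of short1; moves with the handle. A loose handle rocks easily (about 1 N or less, springing back) 0.14 rad each way about the head's y axis, 17 mm above the head's underside, then stops; a sound one is rigid in the head: the whole hammer tips instead, against its weight (2.5 N or more at the handle)
- short2: short-handled lump hammer, upside down: steel head at the bottom, 84 x 40 x 34 mm (x, y, z), about 0.7 kg; wooden handle 28 mm (x) by 24 mm (y) straight up from it to 110 mm above the bench. Pose of the head; origin: centre of its underside; x along the head, z up the handle. Loose or sound cannot be seen and changes from start to start. May be absent.
- short2_top (a point): centre of the top end of the handle of short2; moves with the handle. A loose handle rocks easily (about 1 N or less, springing back) 0.14 rad each way about the head's y axis, 17 mm above the head's underside, then stops; a sound one is rigid in the head: the whole hammer tips instead, against its weight (2.5 N or more at the handle)
- short3: short-handled lump hammer, upside down: steel head at the bottom, 84 x 40 x 34 mm (x, y, z), about 0.7 kg; wooden handle 28 mm (x) by 24 mm (y) straight up from it to 110 mm above the bench. Pose of the head; origin: centre of its underside; x along the head, z up the handle. Loose or sound cannot be seen and changes from start to start. May be absent.
- short3_top (a point): centre of the top end of the handle of short3; moves with the handle. A loose handle rocks easily (about 1 N or less, springing back) 0.14 rad each way about the head's y axis, 17 mm above the head's underside, then stops; a sound one is rigid in the head: the whole hammer tips instead, against its weight (2.5 N or more at the handle)
- rack: fixed wooden rack, 240 x 270 mm (x, y); origin: centre of its underside. Floor top at 12 mm. Walls 12 mm thick, 26 mm high (front, sides); at the back (+x, away from the robot) a board 60 mm high. A batten 8 mm wide, 24 mm high at x = 0 parts back row (centre x +56 mm) and front row (-56 mm), each 104 x 246 mm inside: three hammers side by side, heads along x
- tray: fixed sheet-steel tray for repairs, 240 x 270 mm (x, y), origin: centre of its underside; floor top at 4 mm, walls 4 mm thick and 26 mm high, no partition; room for six hammers in two rows of three, heads along x
- oil: bystander: steel oil bottle, 60 mm across, 130 mm tall, origin: centre of its underside
- wrench: bystander: steel spanner 180 mm long lying on the bench, origin: its middle, underside
- tin: bystander: grey tin, 70 mm across, 90 mm tall, origin: centre of its underside
Not all that is in view belongs to the job. Leave any green look-alike of the short3 alone.

How it is judged:
On the way, in this order (a step that is already met when the one before it is completed fails the run):
1. every long hammer is sorted: a sound one upright in the rack's back row, a loose one upright in the tray (((not (y of long1_wedge_a in the frame of long1 below -0.006 m) and x of long1 in the frame of rack between 0.02 and 0.1 m and y of long1 in the frame of rack between -0.12 and 0.12 m and z of long1 in the frame of rack between 0.006 and 0.02 m and angle between long1's own z axis and vertical below 0.12 rad and linear speed of long1 below 0.03 m/s) or (y of long1_wedge_a in the frame of long1 below -0.006 m and x of long1 in the frame of tray between -0.115 and 0.115 m and y of long1 in the frame of tray between -0.13 and 0.13 m and z of long1 in the frame of tray between -0.001 and 0.013 m and angle between long1's own z axis and vertical below 0.12 rad and linear speed of long1 below 0.03 m/s)) and ((not (y of long2_wedge_a in the frame of long2 below -0.006 m) and x of long2 in the frame of rack between 0.02 and 0.1 m and y of long2 in the frame of rack between -0.12 and 0.12 m and z of long2 in the frame of rack between 0.006 and 0.02 m and angle between long2's own z axis and vertical below 0.12 rad and linear speed of long2 below 0.03 m/s) or (y of long2_wedge_a in the frame of long2 below -0.006 m and x of long2 in the frame of tray between -0.115 and 0.115 m and y of long2 in the frame of tray between -0.13 and 0.13 m and z of long2 in the frame of tray between -0.001 and 0.013 m and angle between long2's own z axis and vertical below 0.12 rad and linear speed of long2 below 0.03 m/s)) and ((not (y of long3_wedge_a in the frame of long3 below -0.006 m) and x of long3 in the frame of rack between 0.02 and 0.1 m and y of long3 in the frame of rack between -0.12 and 0.12 m and z of long3 in the frame of rack between 0.006 and 0.02 m and angle between long3's own z axis and vertical below 0.12 rad and linear speed of long3 below 0.03 m/s) or (y of long3_wedge_a in the frame of long3 below -0.006 m and x of long3 in the frame of tray between -0.115 and 0.115 m and y of long3 in the frame of tray between -0.13 and 0.13 m and z of long3 in the frame of tray between -0.001 and 0.013 m and angle between long3's own z axis and vertical below 0.12 rad and linear speed of long3 below 0.03 m/s))), for 0.2 s.
2. then every short hammer is sorted: a sound one upright in the rack's front row, a loose one upright in the tray (((not (y of short1_wedge_a in the frame of short1 below -0.006 m) and x of short1 in the frame of rack between -0.1 and -0.02 m and y of short1 in the frame of rack between -0.12 and 0.12 m and z of short1 in the frame of rack between 0.006 and 0.02 m and angle between short1's own z axis and vertical below 0.12 rad and linear speed of short1 below 0.03 m/s) or (y of short1_wedge_a in the frame of short1 below -0.006 m and x of short1 in the frame of tray between -0.115 and 0.115 m and y of short1 in the frame of tray between -0.13 and 0.13 m and z of short1 in the frame of tray between -0.001 and 0.013 m and angle between short1's own z axis and vertical below 0.12 rad and linear speed of short1 below 0.03 m/s)) and ((not (y of short2_wedge_a in the frame of short2 below -0.006 m) and x of short2 in the frame of rack between -0.1 and -0.02 m and y of short2 in the frame of rack between -0.12 and 0.12 m and z of short2 in the frame of rack between 0.006 and 0.02 m and angle between short2's own z axis and vertical below 0.12 rad and linear speed of short2 below 0.03 m/s) or (y of short2_wedge_a in the frame of short2 below -0.006 m and x of short2 in the frame of tray between -0.115 and 0.115 m and y of short2 in the frame of tray between -0.13 and 0.13 m and z of short2 in the frame of tray between -0.001 and 0.013 m and angle between short2's own z axis and vertical below 0.12 rad and linear speed of short2 below 0.03 m/s)) and ((not (y of short3_wedge_a in the frame of short3 below -0.006 m) and x of short3 in the frame of rack between -0.1 and -0.02 m and y of short3 in the frame of rack between -0.12 and 0.12 m and z of short3 in the frame of rack between 0.006 and 0.02 m and angle between short3's own z axis and vertical below 0.12 rad and linear speed of short3 below 0.03 m/s) or (y of short3_wedge_a in the frame of short3 below -0.006 m and x of short3 in the frame of tray between -0.115 and 0.115 m and y of short3 in the frame of tray between -0.13 and 0.13 m and z of short3 in the frame of tray between -0.001 and 0.013 m and angle between short3's own z axis and vertical below 0.12 rad and linear speed of short3 below 0.03 m/s))), for 0.2 s.
At the end, for the whole second after the job is handed in: Each hammer present stands at rest, head flat on the floor of its place (tilt under 0.12 rad): sound ones in the rack, long in the back row, short in the front row (20 to 100 mm from its middle), loose ones (unseen wedge_a slipped aside at the start) anywhere in the tray (all of step 1 and all of step 2); the robot touches nothing.
It fails at once if the oil is shifted by more than 30 mm (distance of oil from where it was at the start of the episode above 0.03 m).
It fails at once if the wrench is shifted by more than 30 mm (distance of wrench from where it was at the start of the episode above 0.03 m).
It fails at once if the tin is shifted by more than 30 mm (distance of tin from where it was at the start of the episode above 0.03 m).
Of long1, long2, long3 only 2 to 3 are there at a start; the rules pass over those that are not, and their reading is None.
Of short1, short2, short3 only 2 to 3 are there at a start; the rules pass over those that are not, and their reading is None.
At some moment in a run one of long1, long2, long3, short1, short2, short3 may be knocked a few centimetres aside while the robot is not near it.
It also fails if it takes over 210 s, if anything falls off the work surface, if the arm or the gripper's body presses on something with over 40 N, if the wrist force passes 120 N, or if a joint passes its speed limit or range.

## Robot

A 6-joint arm with a two-finger parallel gripper is mounted at the origin on the work surface. World frame = base frame: x ahead of the robot, y to its left, z up, the work surface at z = 0. Lengths are in m, angles in rad, forces in N, time in s.
With the tool pointing down it reaches from about 0.35 to 0.85 m from the base axis. Payload 8.1 kg.
Tool frame: the origin (TCP) lies on the centre line of the jaws, within the pads' length; the fingertips stand 22 mm ahead of it and the grasp point (between the pads) lies 3 mm ahead of it; z points along the fingers, y is the line along which they close (so a half turn about z gives the same grasp; the last joint's range is limited). The gripper opens to 93 mm and grips with 3 to 60 N. Pads are 15 mm wide; open, the fingers measure 128 mm over their backs; the gripper's body (75 mm by 188 mm) begins 65 mm behind the grasp point.
Start: joints at [-1.429, 0.13, 1.488, -0, 1.523, -0.085], TCP at [0.135, -0.585, 0.241] pointing down, gripper open.
Joint ranges: [-2.96, 2.96], [-0.89, 2.26], [0.02, 2.5], [-1.34, 4.48], [0, 2.73], [-2.66, 2.66]. Speed limits (rad/s): [2.39, 2.39, 2.79, 3.14, 3.14, 3.14].

## Interface

Orientations are given as [roll, pitch, yaw] about the fixed x, y, z axes, in that order (R = Rz(yaw) Ry(pitch) Rx(roll)).
In Python, from cell import * gives the robot as it stands.
- The arm moves only by the tool step_arm, never from a script. Its argument "plan" is one flat list of numbers, 7 for each row, row after row: the shift along the tool's x, y, z normalised to -1 to 1, where 1 is 300 mm, then the turn, a rotation vector about the tool's x, y, z normalised to -1 to 1, where 1 is 90 degrees, then the opening, from 0 (shut) to 1 (fully open). A call has 1 to 12 rows; each row is the pose to reach, as a shift and turn from the pose commanded when the call began, along the tool's axes at that moment; what a row does not reach only later rows make up. A row lasts 1/8 s, in which the tool goes at most 62.5 mm and 10.7 degrees, less where a joint would pass 70% of its speed; a pose out of reach is approached as far as the arm can. A call with a number of a shift or a turn outside -1 to 1 is refused whole. A call with a gripper value outside its range is refused whole. The fingers move at their own pace and stop on an object; "grip_force" is the grip in N (left out, the last holds). Time passes only in rows, so rows that repeat a pose let the fingers close. It gives the time, the measured TCP pose, the force, the opening and the grip force at its end, in the units of the state.
- sense(): the state, without advancing time (a new reading comes with each control period).
- grab_frame(name): name is "side" or "top" or "wrist"; returns a dict with "image" (384x512x3 uint8, red, green, blue), "z_map" (384x512 float32, m along the optical axis (not along the pixel's ray), 0 where there is no reading), "camera_matrix" (3x3 intrinsics, pixels), "R" (3x3) and "t" (3): a world point X has camera coordinates R X + t. Camera axes: x right, y down, z forward; pixel columns grow to the right and rows downward; lengths in m; the calibration is good to about 2 mm. A picture is of the moment at which its call begins.
- finish_job(): hands the job in; it is judged then, once.
Trained networks look in the newest picture that a camera, given by its name, has taken for a name from the list of things; names that differ only in an ending like _2 or _b are one class to them, and where a whole thing is asked for, a point or a joint stands for the part that bears it (a point fixed in the world has none). Each returns a list of dicts, best first, with "p" (0 to 1); they miss things now and then, are a little off and sometimes report something else, mostly with a low value. They report only what shows in the picture. A call takes as long as a camera call. They do not tell look-alikes from the thing itself.
- boxes_of(label, camera): "centre" ([x, y, z] in m, in the coordinates of the camera as it stood for that picture, good to about 4 mm: the middle of the surface that is visible of it).
- pinpoint(label, camera): "centre" ([x, y, z] in m, in the coordinates of the camera as it stood for that picture, good to about 4 mm: a listed point, or the origin of a listed thing).
The state is a dict: "t": time; "qpos": joint angles; "joint_velocities": joint speeds; "joint_torque": joint torques, N m; "tcp_pos": TCP position; "eef_rot": TCP orientation; "contact_force": force on the tool from outside, world axes, zero at the start; "moment": the same for the moment, N m; "gripper_width": finger opening in m; "gripper_force": force on a finger pad.
Only numpy, scipy, OpenCV 4.12 (cv2) and the standard library are available. Lean on these libraries where they do the work, as an engineer would, in place of code of your own. Each camera call takes 0.05 s, during which the arm holds its last target. There are 200 camera calls.

## Working session

There is one attempt and no reset: what is moved stays moved. The work goes in short steps, Python scripts to look and compute and a tool call to move; the robot and the scene stay as the last step left them, time stands still between calls to the robot, and variables do not carry over. Pictures are saved under pics/ and viewed, at most 14 in all, crops included, and the job is handed in when it is done.

Besides the shell and the picture viewer there is one more tool, called by a JSON object that holds its "fn" and its "kwargs". step_arm: Moves the arm, as the interface text tells. Its arguments: {"type":"object","properties":{"plan":{"type":"array"},"grip_force":{"type":"number"}},"required":["plan"]}

```bash
mkdir -p pics; ls
cat > h.py <<'E'
from cell import *
import numpy as np, cv2
def shot(cam,fn=None):
    f=grab_frame(cam)
    if fn: cv2.imwrite('pics/'+fn,cv2.cvtColor(f['image'],cv2.COLOR_RGB2BGR))
    return f
def cloud(f):
    z=f['z_map']; K=f['camera_matrix']; v,u=np.indices(z.shape)
    C=np.stack([(u-K[0,2])*z/K[0,0],(v-K[1,2])*z/K[1,1],z],-1)
    return (C-f['t'])@f['R']   # R^T (C-t)
def w(f,c): return f['R'].T@(np.array(c)-f['t'])
E
python3 - <<'E'
from h import *
s=sense(); print(s)
for c in ['top','side']:
    f=shot(c,c+'0.png'); print(c,f['camera_matrix'],f['R'],f['t'])
    np.savez(c+'0.npz',**f)
    for l in ['long1','long1_top','short1_top','rack','tray','oil','tin','wrench']:
        for d in pinpoint(l,c): print(l,round(d['p'],2),w(f,d['centre']).round(3))
E
```

```text
pics
{'t': 0.0, 'qpos': array([-1.42935990e+00,  1.31162747e-01,  1.48924218e+00,  2.69620396e-05,
        1.52298003e+00, -8.53798627e-02]), 'joint_velocities': array([ 0.00021997, -0.00142225, -0.00168572,  0.00236875, -0.00050318,
        0.00276541]), 'joint_torque': array([-1.14041401e-05, -5.59847867e+01, -4.91753519e+01,  7.68774748e-02,
        3.60213860e-02, -1.35950499e-04]), 'tcp_pos': array([ 0.13489695, -0.58411783,  0.23960683]), 'eef_rot': array([-3.13980917e+00, -1.79671489e-04,  2.26814817e-01]), 'contact_force': array([ 0.16622119, -0.33722058, -0.33664215]), 'moment': array([-0.02190324,  0.02170572,  0.01555558]), 'gripper_force': 0.0, 'gripper_width': 0.09319890604652332}
top [[400.94876608   0.         260.85525975]
 [  0.         400.94876608 191.14185315]
 [  0.           0.           1.        ]] [[-3.42304828e-04 -9.99467721e-01  3.26214123e-02]
 [-9.92450304e-01 -3.66137786e-03 -1.22592777e-01]
 [ 1.22646962e-01 -3.24170947e-02 -9.91920790e-01]] [-0.01786717  0.57074045  1.03545673]
long1 0.95 [ 0.467  0.085 -0.001]
long1 0.76 [ 0.61  -0.004  0.003]
long1 
[... 507 characters left out ...]
781214  0.49116305 -0.85272604]
 [ 0.26750798 -0.80977768 -0.52220646]] [0.52272524 0.20017311 0.99762635]
long1 0.95 [ 0.452 -0.008 -0.004]
long1 0.64 [ 0.468  0.087 -0.006]
long1 0.55 [ 0.608 -0.005 -0.003]
long1_top 0.92 [0.47  0.087 0.172]
long1_top 0.74 [ 0.611 -0.089 -0.007]
long1_top 0.69 [ 0.596  0.089 -0.001]
short1_top 0.84 [ 0.613 -0.087  0.106]
short1_top 0.42 [ 0.458 -0.077  0.104]
short1_top 0.41 [ 0.536  0.3   -0.004]
rack 0.75 [ 0.516 -0.301 -0.005]
rack 0.36 [ 0.613 -0.004  0.17 ]
tray 0.61 [ 0.532  0.301 -0.002]
tray 0.44 [ 0.61  -0.005 -0.001]
tray 0.34 [ 0.468  0.084 -0.005]
oil 0.93 [ 0.775  0.189 -0.005]
tin 0.89 [ 0.777 -0.221 -0.003]
wrench 0.78 [ 0.766 -0.031 -0.003]
```

View pics/top0.png

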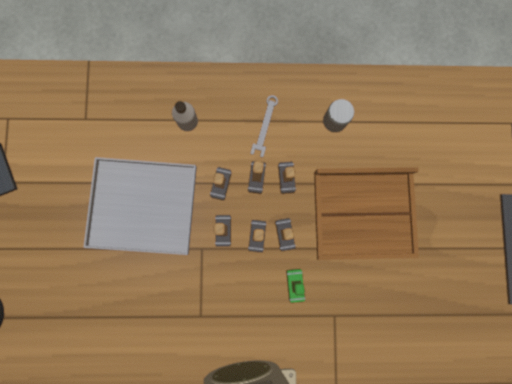

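View pics/side0.png

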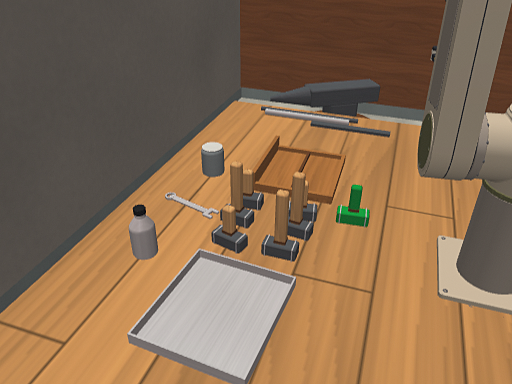

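The top view shows six wooden-handled hammers in a 2x3 block. The back row is at pixels (221,183), (257,176), (287,177) and the front row at (223,230), (257,235), (285,234). The green look-alike at (296,285) stays put. The tray is on the left and the rack on the right. In the side view the long ones have handles at (281,215), (299,195) and (237,185), and the shorts are at (229,235), (249,190) and partly hidden at (305,210). Next I measure each one from both depth maps.

```bash
cat >> h.py <<'E'
def fitpts(f, xy, r=0.055):
    """head top centre/yaw and handle top near xy, from depth"""
    P=cloud(f).reshape(-1,3)[f['z_map'].ravel()>0]
    P=P[np.hypot(P[:,0]-xy[0],P[:,1]-xy[1])<r]
    zt=np.percentile(P[:,2],99.7)
    T=P[P[:,2]>zt-0.006]
    H=P[(P[:,2]>0.026)&(P[:,2]<0.040)]
    out=dict(ztop=round(float(np.median(T[:,2])),3),top=((T.min(0)+T.max(0))/2)[:2].round(3),n=len(T))
    if len(H)>8:
        q=cv2.minAreaRect((H[:,:2]*1000).astype(np.float32)); c,(a,b),an=q
        if a<b: an+=90; a,b=b,a
        an=(an+90)%180-90
        out.update(head=np.round(np.array(c)/1000,3),size=(round(a),round(b)),yaw=round(float(np.deg2rad(an)),3),nh=len(H),zh=round(float(np.median(H[:,2])),3))
    return out
E
python3 - <<'E'
from h import *
for c in ['top','side']:
    f=dict(np.load(c+'0.npz')); print(c)
    for xy in [(.467,.085),(.454,-.009),(.61,-.004),(.595,.092),(.613,-.089),(.458,-.077)]: print(fitpts(f,xy))
    P=cloud(f); X=P.reshape(-1,3)
    for n,(x,y),lo,hi in [('tray',(.53,.302),.015,.04),('rack',(.512,-.301),.016,.08)]:
        m=(abs(X[:,0]-x)<.16)&(abs(X[:,1]-y)<.18)
        Q=X[m&(X[:,2]>lo)&(X[:,2]<hi)]
        (cx,cy),(a,b),an=cv2.minAreaRect((Q[:,:2]*1000).astype(np.float32)); print(n,cx,cy,a,b,an,len(Q), 'floor',np.median(X[m&(abs(X[:,0]-x-.05)<.03)&(abs(X[:,1]-y)<.08)][:,2]).round(4))
E
```

```text
top
{'ztop': 0.174, 'top': array([0.467, 0.085]), 'n': 101, 'head': array([0.466, 0.086]), 'size': (82, 37), 'yaw': 0.01, 'nh': 332, 'zh': 0.034}
{'ztop': 0.175, 'top': array([ 0.452, -0.006]), 'n': 103, 'head': array([ 0.45 , -0.024]), 'size': (84, 77), 'yaw': -0.115, 'nh': 367, 'zh': 0.034}
{'ztop': 0.175, 'top': array([ 0.61 , -0.005]), 'n': 94, 'head': array([ 0.61 , -0.004]), 'size': (85, 40), 'yaw': -0.124, 'nh': 261, 'zh': 0.034}
{'ztop': 0.11, 'top': array([0.593, 0.092]), 'n': 78, 'head': array([0.593, 0.093]), 'size': (84, 40), 'yaw': -0.237, 'nh': 319, 'zh': 0.034}
{'ztop': 0.109, 'top': array([ 0.61 , -0.085]), 'n': 82, 'head': array([ 0.61 , -0.086]), 'size': (84, 40), 'yaw': 0.087, 'nh': 308, 'zh': 0.034}
{'ztop': 0.109, 'top': array([ 0.456, -0.08 ]), 'n': 92, 'head': array([ 0.453, -0.063]), 'size': (84, 75), 'yaw': 0.166, 'nh': 365, 'zh': 0.034}
tray 532.73486328125 304.70916748046875 271.6224670410156 240.49081420898438 85.90218353271484 860 floor 0.0043
rack 493.4263000488281 -278.6384582519531 275.5748291015625 318.0854187011719 1.0073491334915161 2500 floor 0.012
[... 396 characters left out ...]
), 'yaw': -0.218, 'nh': 154, 'zh': 0.03}
{'ztop': 0.105, 'top': array([0.594, 0.094]), 'n': 68, 'head': array([0.594, 0.095]), 'size': (85, 42), 'yaw': -0.198, 'nh': 307, 'zh': 0.03}
{'ztop': 0.105, 'top': array([ 0.611, -0.084]), 'n': 41, 'head': array([ 0.594, -0.086]), 'size': (51, 45), 'yaw': -0.03, 'nh': 145, 'zh': 0.03}
{'ztop': 0.105, 'top': array([ 0.448, -0.08 ]), 'n': 21, 'head': array([ 0.45 , -0.067]), 'size': (73, 67), 'yaw': 0.229, 'nh': 141, 'zh': 0.03}
tray 532.5155029296875 283.3971862792969 317.4457702636719 241.95396423339844 85.89571380615234 1720 floor 0.0009
rack 496.58685302734375 -282.53564453125 271.10968017578125 321.8997497558594 1.241822361946106 1103 floor 0.0078
```

```bash
cat >> h.py <<'E'
def rect(Q):
    c,(a,b),an=cv2.minAreaRect((Q[:,:2]*1000).astype(np.float32))
    if a<b: an+=90; a,b=b,a
    return np.array(c).round(1),round(a,1),round(b,1),round(float(np.deg2rad((an+90)%180-90)),3),len(Q)
def head(f,xy,hy=0.03,hx=.06):
    X=cloud(f).reshape(-1,3)[f['z_map'].ravel()>0]
    return rect(X[(abs(X[:,0]-xy[0])<hx)&(abs(X[:,1]-xy[1])<hy)&(X[:,2]>.028)&(X[:,2]<.037)])
def rows(*tg):
    """tg: (x,y,z,yaw,open,n) world targets for the TCP -> numbers for each distinct row"""
    s=sense(); p=s['tcp_pos']; y0=s['eef_rot'][2]; c,sn=np.cos(y0),np.sin(y0)
    print('t',round(s['t'],2),'tcp',p.round(4),'rpy',s['eef_rot'].round(3),'F',s['contact_force'].round(2),'w',round(s['gripper_width'],4))
    for x,y,z,yw,o,n in tg:
        d=np.array([x,y,z])-p
        v=[(c*d[0]+sn*d[1])/.3,(sn*d[0]-c*d[1])/.3,-d[2]/.3,0,0,-(yw-y0)/(np.pi/2),o]
        print('x%d'%n,np.round(v,3).tolist())
E
python3 - <<'E'
from h import *
f=dict(np.load('top0.npz'))
for xy in [(.453,-.006),(.456,-.08)]: print(head(f,xy))
X=cloud(f).reshape(-1,3)
m=(X[:,0]>.34)&(X[:,0]<.69)&(X[:,1]<-.14)&(X[:,1]>-.47)
img=f['image'].reshape(-1,3)
for lo,hi in [(.02,.03),(.05,.07)]:
    Q=X[m&(X[:,2]>lo)&(X[:,2]<hi)]; print('rack',rect(Q),Q[:,:2].min(0),Q[:,:2].max(0))
rows((.3,-.35,.35,.12,.6,6))
E
```

```text
(array([452.1,  -5.7]), 83.7, 40.0, -0.115, 320)
(array([456. , -80.5]), 83.4, 40.1, 0.178, 313)
rack (array([ 508.1, -301.4]), 274.0, 234.3, -1.566, 1566) [ 0.39083678 -0.43867222] [ 0.62466384 -0.16406282]
rack (array([ 625.1, -298.4]), 269.2, 12.9, -1.555, 511) [ 0.61653901 -0.43302994] [ 0.63182388 -0.1639193 ]
t 0.9 tcp [ 0.1349 -0.5846  0.2407] rpy [3.142 0.    0.227] F [ 0.17  0.1  -0.28] w 0.0927
x6 [0.712, -0.638, -0.364, 0.0, 0.0, 0.068, 0.6]
```

Run:
```python
import cv2
a=cv2.imread('pics/top0.png')[150:310,190:430]; cv2.imwrite('pics/crop0.png',cv2.resize(a,None,fx=3.3,fy=3.3,interpolation=cv2.INTER_CUBIC))
```

```text
(no output)
```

View pics/crop0.png

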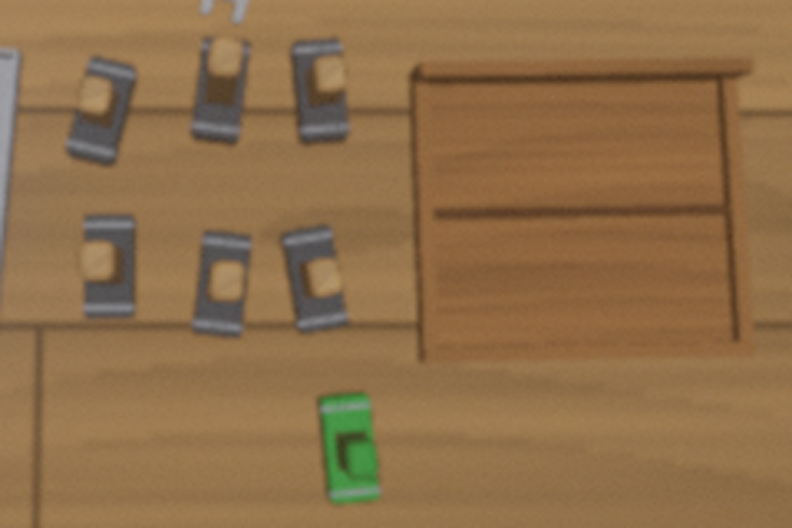

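The crop shows six wooden-handled hammers; the nearest longs are at crop (100,260), (228,280) and (225,60). The green one at (350,455) is excluded. I start with the long hammer at world (0.452,-0.006), top pixel (257,235).

{"fn": "step_arm", "kwargs": {"plan": [0.712,-0.638,-0.364,0,0,0.068,0.6,0.712,-0.638,-0.364,0,0,0.068,0.6,0.712,-0.638,-0.364,0,0,0.068,0.6,0.712,-0.638,-0.364,0,0,0.068,0.6,0.712,-0.638,-0.364,0,0,0.068,0.6,0.712,-0.638,-0.364,0,0,0.068,0.6,0.712,-0.638,-0.364,0,0,0.068,0.6], "grip_force": 5}}

```text
t: 1.78
tcp_pos: [0.3, -0.3502, 0.3497]
eef_rot: [3.141, 0.0, 0.121]
contact_force: [-0.7, -0.2, 0.4]
gripper_width: 0.0557
gripper_force: 0.0
```

Run:
```python
from h import *
rows((.452,-.006,.25,-.115,.6,7),(.452,-.006,.153,-.115,.6,4))
```

```text
t 1.77 tcp [ 0.3    -0.3502  0.3497] rpy [3.141 0.    0.121] F [-0.7  -0.2   0.44] w 0.0557
x7 [0.641, -1.078, 0.332, 0.0, 0.0, 0.15, 0.6]
x4 [0.641, -1.078, 0.656, 0.0, 0.0, 0.15, 0.6]
```

{"fn": "step_arm", "kwargs": {"plan": [0.641,-0.98,0.3,0,0,0.15,0.6,0.641,-0.98,0.3,0,0,0.15,0.6,0.641,-0.98,0.3,0,0,0.15,0.6,0.641,-0.98,0.3,0,0,0.15,0.6,0.641,-0.98,0.3,0,0,0.15,0.6,0.641,-0.98,0.3,0,0,0.15,0.6,0.641,-0.98,0.3,0,0,0.15,0.6,0.641,-0.98,0.3,0,0,0.15,0.6,0.641,-0.98,0.3,0,0,0.15,0.6]}}

```text
t: 2.9
tcp_pos: [0.4556, -0.0369, 0.26]
eef_rot: [3.141, -0.0, -0.118]
contact_force: [0.2, -0.1, -0.3]
gripper_width: 0.0558
gripper_force: 0.0
```

Run:
```python
from h import *
f=shot('wrist','w0.png')
P=cloud(f).reshape(-1,3)[f['z_map'].ravel()>0]
for xy in [(.452,-.006)]: print(fitpts(f,xy,.05))
f=shot('top','t1.png')
for xy in [(.452,-.006)]: print(fitpts(f,xy,.02))
rows((.452,-.006,.153,-.115,.6,7))
```

```text
{'ztop': 0.356, 'top': array([ 0.479, -0.021]), 'n': 4950, 'head': array([ 0.454, -0.006]), 'size': (83, 40), 'yaw': -0.106, 'nh': 1335, 'zh': 0.035}
{'ztop': 0.661, 'top': array([ 0.458, -0.006]), 'n': 620}
t 3.0 tcp [ 0.4557 -0.0367  0.2602] rpy [ 3.141e+00 -1.000e-03 -1.180e-01] F [-0.37 -0.67  0.83] w 0.0559
x7 [-0.024, -0.1, 0.357, 0.0, 0.0, -0.002, 0.6]
```

View pics/w0.png

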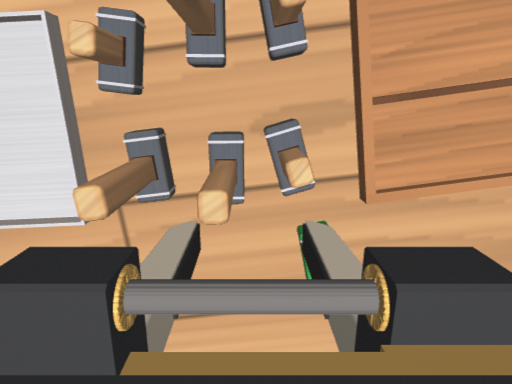

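The wrist view shows the target handle top at (215,205) and its head at (227,165), between the fingers' plane. The depth fit agrees with the top camera to within 2 mm. I'll descend and grip lightly.

{"fn": "step_arm", "kwargs": {"plan": [-0.02,-0.1,0,0,0,0,0.6,-0.02,-0.1,0,0,0,0,0.6,-0.02,-0.1,0.2,0,0,0,0.6,-0.02,-0.1,0.357,0,0,0,0.6,-0.02,-0.1,0.357,0,0,0,0.6,-0.02,-0.1,0.357,0,0,0,0,-0.02,-0.1,0.357,0,0,0,0,-0.02,-0.1,0.357,0,0,0,0,-0.02,-0.1,0.357,0,0,0,0,-0.02,-0.1,0.357,0,0,0,0,-0.02,-0.1,0.357,0,0,0,0,-0.02,-0.1,0.357,0,0,0,0]}}

```text
t: 4.5
tcp_pos: [0.4541, -0.0053, 0.154]
eef_rot: [3.141, -0.002, -0.116]
contact_force: [-0.4, -2.9, 6.5]
gripper_width: 0.0247
gripper_force: 5.0
```

```bash
cat >> h.py <<'E'
def force(n=4):
    s=sense(); y=s['eef_rot'][2]; F=[]
    for _ in range(n):
        grab_frame('wrist'); F.append(sense()['contact_force'])
    F=np.array(F); print('t',round(sense()['t'],2),'tcp',s['tcp_pos'].round(4),'rpy',s['eef_rot'].round(3),'w',round(s['gripper_width'],4),'Fx_tool',(F@[np.cos(y),np.sin(y),0]).round(2),'Fz',F[:,2].round(2),'My',s['moment'].round(3))
E
python3 -c "
from h import *
force()"
```

```text
t 4.7 tcp [ 0.4541 -0.0053  0.154 ] rpy [ 3.141e+00 -2.000e-03 -1.160e-01] w 0.0247 Fx_tool [-0.59  0.38 -0.94 -0.03] Fz [6.41 6.06 6.98 6.43] My [-0.667  0.038  0.067]
```

{"fn": "step_arm", "kwargs": {"plan": [0.02,0,-0.003,0,0,0,0,0.04,0,-0.003,0,0,0,0,0.04,0,-0.003,0,0,0,0,0.04,0,-0.003,0,0,0,0]}}

```text
t: 5.2
tcp_pos: [0.4653, -0.0062, 0.1535]
eef_rot: [3.142, -0.0, -0.116]
contact_force: [-0.7, -2.2, 0.6]
gripper_width: 0.025
gripper_force: 5.0
```

```bash
python3 -c "
from h import *
force()
f=grab_frame('top');print(head(f,(.453,-.006)))"
```

```text
t 5.4 tcp [ 0.4653 -0.0062  0.1535] rpy [ 3.142 -0.    -0.116] w 0.025 Fx_tool [-0.1   0.5  -0.01  1.66] Fz [ 0.15  0.11 -0.21 -1.33] My [-0.568  0.054  0.044]
(array([0., 0.]), 0.0, 0.0, 0.0, 0)
```

{"fn": "step_arm", "kwargs": {"plan": [-0.04,0,0,0,0,0,0,-0.08,0,0,0,0,0,0,-0.08,0,0,0,0,0,0,-0.08,0,0,0,0,0,0]}}

```text
t: 5.95
tcp_pos: [0.4408, -0.0032, 0.1535]
eef_rot: [-3.141, 0.001, -0.116]
contact_force: [-1.6, -1.6, 0.2]
gripper_width: 0.0245
gripper_force: 5.0
```

```bash
python3 -c "
from h import *
force()
f=grab_frame('top');print(head(f,(.453,-.006)))"
```

```text
t 6.15 tcp [ 0.4408 -0.0032  0.1535] rpy [-3.141e+00  1.000e-03 -1.160e-01] w 0.0245 Fx_tool [-0.89 -1.14 -0.5  -1.63] Fz [ 0.59 -0.3   0.14 -0.44] My [-0.435  0.341 -0.18 ]
(array([0., 0.]), 0.0, 0.0, 0.0, 0)
```

```bash
cat >> h.py <<'E'
def whead(f,xy,r=.055):
    X=cloud(f).reshape(-1,3)[f['z_map'].ravel()>0]
    H=X[(np.hypot(X[:,0]-xy[0],X[:,1]-xy[1])<r)&(X[:,2]>.02)&(X[:,2]<.055)]
    H=H[H[:,2]>np.percentile(H[:,2],40)]
    A=np.c_[H[:,:2]-H[:,:2].mean(0),np.ones(len(H))]; k=np.linalg.lstsq(A,H[:,2],rcond=None)[0]
    print('whead',rect(H),'slope',k.round(3))
E
python3 -c "
from h import *
f=grab_frame('wrist'); whead(f,(.453,-.006),.045); print(fitpts(f,(.453,-.006),.045))"
```

```text
whead (array([453.3,  -4.8]), 80.2, 40.1, -0.119, 1642) slope [-0.057  0.037  0.037]
{'ztop': 0.249, 'top': array([ 0.463, -0.007]), 'n': 8937, 'head': array([ 0.454, -0.005]), 'size': (81, 40), 'yaw': -0.121, 'nh': 2524, 'zh': 0.035}
```

{"fn": "step_arm", "kwargs": {"plan": [0.04,0,0,0,0,0,0,0.08,0,0,0,0,0,0,0.08,0,0,0,0,0,0,0.08,0,0,0,0,0,0]}}

```text
t: 6.75
tcp_pos: [0.4654, -0.0061, 0.1534]
eef_rot: [-3.142, 0.0, -0.116]
contact_force: [-0.3, -2.0, -2.1]
gripper_width: 0.0243
gripper_force: 5.0
```

```bash
python3 -c "
from h import *
force(6)
f=grab_frame('wrist'); whead(f,(.453,-.006),.045); print(fitpts(f,(.453,-.006),.045))"
```

```text
t 7.05 tcp [ 0.4654 -0.0061  0.1534] rpy [-3.142  0.    -0.116] w 0.0243 Fx_tool [ 0.7   0.9  -0.07  0.59  0.28  0.48] Fz [-3.26 -2.86 -2.83 -3.94 -2.67 -3.59] My [-0.507 -0.152  0.075]
whead (array([465.8,  -4.9]), 57.6, 39.4, -0.15, 1344) slope [-0.065  0.023  0.037]
{'ztop': 0.249, 'top': array([ 0.486, -0.01 ]), 'n': 6408, 'head': array([ 0.464, -0.005]), 'size': (64, 40), 'yaw': -0.115, 'nh': 2058, 'zh': 0.035}
```

The head stays put and flat while the handle follows ±12 mm at about 1 N or less, so this hammer is loose and goes to the tray. I'll recentre, grip firmly and lift.

{"fn": "step_arm", "kwargs": {"plan": [-0.038,0,0,0,0,0,0,-0.038,0,0,0,0,0,0,-0.038,0,0,0,0,0,0,-0.038,0,-0.15,0,0,0,0,-0.038,0,-0.35,0,0,0,0,-0.038,0,-0.55,0,0,0,0,-0.038,0,-0.68,0,0,0,0,-0.038,0,-0.68,0,0,0,0,0.2,-0.2,-0.68,0,0,0,0,0.2,-0.4,-0.68,0,0,0,0,0.2,-0.6,-0.68,0,0,0,0,0.2,-0.6,-0.68,0,0,0,0], "grip_force": 35}}

```text
t: 8.6
tcp_pos: [0.5446, 0.1692, 0.3528]
eef_rot: [3.141, 0.006, -0.112]
contact_force: [-0.5, -1.3, -8.4]
gripper_width: 0.0239
gripper_force: 35.0
```

Run:
```python
from h import *
rows((.594,.381,.355,-.072,0,7),(.594,.381,.20,-.072,0,1),(.594,.381,.159,-.072,0,1))
```

```text
t 8.6 tcp [0.5446 0.1692 0.3528] rpy [ 3.141  0.006 -0.112] F [-0.45 -1.25 -8.36] w 0.0239
x7 [0.085, -0.72, -0.007, 0.0, 0.0, -0.025, 0.0]
x1 [0.085, -0.72, 0.509, 0.0, 0.0, -0.025, 0.0]
x1 [0.085, -0.72, 0.646, 0.0, 0.0, -0.025, 0.0]
```

{"fn": "step_arm", "kwargs": {"plan": [0.085,-0.72,-0.007,0,0,-0.025,0,0.085,-0.72,-0.007,0,0,-0.025,0,0.085,-0.72,-0.007,0,0,-0.025,0,0.085,-0.72,-0.007,0,0,-0.025,0,0.085,-0.72,-0.007,0,0,-0.025,0,0.085,-0.72,-0.007,0,0,-0.025,0,0.085,-0.72,0.2,0,0,-0.025,0,0.085,-0.72,0.4,0,0,-0.025,0,0.085,-0.72,0.55,0,0,-0.025,0,0.085,-0.72,0.62,0,0,-0.025,0,0.085,-0.72,0.645,0,0,-0.025,0,0.085,-0.72,0.645,0,0,-0.025,0]}}

```text
t: 10.1
tcp_pos: [0.5968, 0.3775, 0.1661]
eef_rot: [-3.14, -0.002, -0.077]
contact_force: [0.5, 0.2, -7.9]
gripper_width: 0.0237
gripper_force: 35.0
```

Run:
```python
from h import *
rows((.594,.381,.158,-.072,0,7))
f=shot('side','s1.png')
for l in ['long1','long1_top']:
  for d in pinpoint(l,'side'): print(l,round(d['p'],2),w(f,d['centre']).round(3))
```

```text
t 10.1 tcp [0.5968 0.3775 0.1661] rpy [-3.14e+00 -2.00e-03 -7.70e-02] F [ 0.54  0.15 -7.93] w 0.0237
x7 [-0.01, -0.011, 0.027, 0.0, 0.0, -0.003, 0.0]
long1 0.86 [0.579 0.381 0.01 ]
long1 0.86 [ 0.609 -0.006  0.001]
long1 0.54 [0.597 0.38  0.183]
long1_top 0.68 [0.472 0.086 0.174]
```

View pics/s1.png

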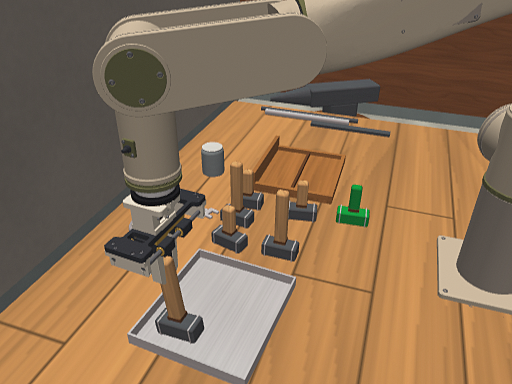

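The side view shows the hammer hanging just above the tray floor, head at (180,325), with the handle leaning slightly. I'll set it down, ease the grip so it levels, then release.

{"fn": "step_arm", "kwargs": {"plan": [-0.01,-0.011,0.012,0,0,0,0,-0.01,-0.011,0.02,0,0,0,0,-0.01,-0.011,0.028,0,0,0,0,-0.01,-0.011,0.03,0,0,0,0]}}

```text
t: 10.75
tcp_pos: [0.5939, 0.3817, 0.1585]
eef_rot: [-3.139, -0.003, -0.076]
contact_force: [-3.8, 0.0, 8.9]
gripper_width: 0.024
gripper_force: 35.0
```

{"fn": "step_arm", "kwargs": {"plan": [0,0,0,0,0,0,0,0,0,0,0,0,0,0,-0.03,0,0,0,0,0,0,-0.04,0,0,0,0,0,0,-0.04,0,0,0,0,0,0.55,-0.04,0,0,0,0,0,0.55,-0.04,0,0,0,0,0,0.55,-0.04,0,-0.15,0,0,0,0.55,-0.04,0,-0.35,0,0,0,0.55,-0.04,0,-0.5,0,0,0,0.55,-0.04,0,-0.5,0,0,0,0.55], "grip_force": 4}}

```text
t: 12.12
tcp_pos: [0.583, 0.3828, 0.3116]
eef_rot: [-3.136, -0.008, -0.076]
contact_force: [0.2, 0.7, 0.2]
gripper_width: 0.0514
gripper_force: 0.0
```

Run:
```python
from h import *
f=shot('side')
for l in ['long1','long1_top']:
  for d in pinpoint(l,'side'): print(l,round(d['p'],2),w(f,d['centre']).round(3))
rows((.5,.2,.32,-0.04,.55,5),(.466,.086,.25,0.01,.55,7))
```

```text
long1 0.78 [0.576 0.385 0.003]
long1 0.29 [ 0.776 -0.221 -0.004]
long1_top 0.77 [0.47  0.082 0.179]
t 12.28 tcp [0.5808 0.3816 0.3036] rpy [ 3.141e+00  2.000e-03 -7.600e-02] F [ 0.55  0.36 -0.7 ] w 0.0511
x5 [-0.222, 0.624, -0.055, 0.0, 0.0, -0.023, 0.55]
x7 [-0.306, 1.012, 0.179, 0.0, 0.0, -0.055, 0.55]
```

{"fn": "step_arm", "kwargs": {"plan": [-0.306,0.99,0.1,0,0,-0.055,0.55,-0.306,0.99,0.1,0,0,-0.055,0.55,-0.306,0.99,0.1,0,0,-0.055,0.55,-0.306,0.99,0.1,0,0,-0.055,0.55,-0.306,0.99,0.1,0,0,-0.055,0.55,-0.306,0.99,0.1,0,0,-0.055,0.55,-0.306,0.99,0.1,0,0,-0.055,0.55,-0.306,0.99,0.1,0,0,-0.055,0.55,-0.306,0.99,0.1,0,0,-0.055,0.55]}}

```text
t: 13.4
tcp_pos: [0.4671, 0.0937, 0.2749]
eef_rot: [-3.141, 0.0, 0.012]
contact_force: [0.1, 0.1, -0.1]
gripper_width: 0.0509
gripper_force: 0.0
```

Run:
```python
from h import *
f=shot('wrist'); whead(f,(.467,.085),.045);print(fitpts(f,(.467,.085),.045))
f=shot('side'); print(fitpts(f,(.467,.085),.03))
rows((.466,.086,.1535,0.01,.55,7))
```

```text
whead (array([467.1,  84.9]), 81.4, 39.9, 0.006, 764) slope [-0.015 -0.028  0.036]
{'ztop': 0.37, 'top': array([0.489, 0.085]), 'n': 8076, 'head': array([0.468, 0.085]), 'size': (82, 40), 'yaw': 0.006, 'nh': 1209, 'zh': 0.035}
{'ztop': 0.4, 'top': array([0.444, 0.095]), 'n': 12, 'head': array([0.467, 0.089]), 'size': (58, 40), 'yaw': 0.157, 'nh': 202, 'zh': 0.03}
t 13.5 tcp [0.4671 0.0934 0.275 ] rpy [-3.142  0.     0.011] F [-0.45  0.33 -0.03] w 0.0508
x7 [-0.004, 0.025, 0.405, 0.0, 0.0, 0.001, 0.55]
```

{"fn": "step_arm", "kwargs": {"plan": [0,0.028,0,0,0,0,0.55,0,0.028,0.2,0,0,0,0.55,0,0.028,0.38,0,0,0,0.55,0,0.028,0.402,0,0,0,0.55,0,0.028,0.402,0,0,0,0,0,0.028,0.402,0,0,0,0,0,0.028,0.402,0,0,0,0,0,0.028,0.402,0,0,0,0,0,0.028,0.402,0,0,0,0,0.02,0.028,0.402,0,0,0,0,0.04,0.028,0.402,0,0,0,0,0.04,0.028,0.402,0,0,0,0], "grip_force": 5}}

```text
t: 15.0
tcp_pos: [0.48, 0.0842, 0.1553]
eef_rot: [3.141, -0.002, 0.01]
contact_force: [0.6, -2.1, 6.6]
gripper_width: 0.0244
gripper_force: 5.0
```

```bash
python3 -c "
from h import *
force(5)
f=grab_frame('wrist'); whead(f,(.467,.085),.05); print(fitpts(f,(.467,.085),.05))"
```

```text
t 15.25 tcp [0.48   0.0842 0.1553] rpy [ 3.141e+00 -2.000e-03  1.000e-02] w 0.0244 Fx_tool [0.91 1.2  0.82 0.68 0.39] Fz [5.84 6.12 6.42 5.72 5.48] My [-0.667 -0.219 -0.005]
whead (array([479. ,  84.7]), 58.5, 39.7, 0.012, 1322) slope [-0.063  0.003  0.037]
{'ztop': 0.251, 'top': array([0.501, 0.085]), 'n': 7604, 'head': array([0.477, 0.085]), 'size': (64, 40), 'yaw': 0.005, 'nh': 2024, 'zh': 0.035}
```

{"fn": "step_arm", "kwargs": {"plan": [-0.04,0,0,0,0,0,0,-0.08,0,0,0,0,0,0,-0.08,0,0,0,0,0,0,-0.08,0,0,0,0,0,0]}}

```text
t: 15.8
tcp_pos: [0.4546, 0.0842, 0.1543]
eef_rot: [3.142, 0.001, 0.01]
contact_force: [-0.5, -2.2, 2.9]
gripper_width: 0.0243
gripper_force: 5.0
```

```bash
python3 -c "
from h import *
force(5)
f=shot('wrist','w2.png'); whead(f,(.467,.085),.05); print(fitpts(f,(.467,.085),.05))"
```

```text
t 16.05 tcp [0.4546 0.0842 0.1543] rpy [3.142e+00 1.000e-03 1.000e-02] w 0.0243 Fx_tool [-1.61 -1.34 -1.71 -1.03 -1.18] Fz [1.29 2.34 2.2  1.02 2.81] My [-0.585  0.314 -0.157]
whead (array([468. ,  85.1]), 78.6, 40.2, 0.003, 1643) slope [-0.056  0.004  0.037]
{'ztop': 0.25, 'top': array([0.477, 0.085]), 'n': 9253, 'head': array([0.469, 0.085]), 'size': (80, 40), 'yaw': 0.002, 'nh': 2508, 'zh': 0.035}
```

View pics/w2.png

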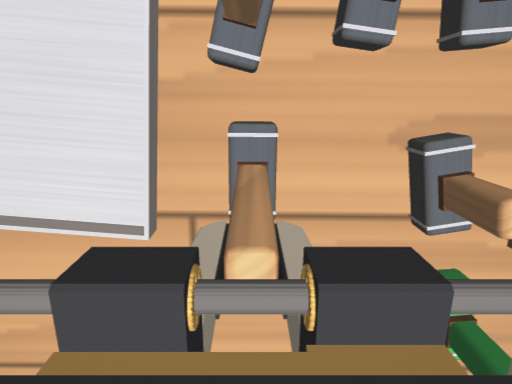

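{"fn": "step_arm", "kwargs": {"plan": [-0.02,0,0,0,0,0,0,-0.04,0,0,0,0,0,0,-0.04,0,0,0,0,0,0]}}

```text
t: 16.48
tcp_pos: [0.4427, 0.0842, 0.1545]
eef_rot: [-3.141, -0.0, 0.01]
contact_force: [2.5, -1.1, -2.9]
gripper_width: 0.0238
gripper_force: 5.0
```

```bash
python3 -c "
from h import *
force(5)
f=shot('wrist','w3.png'); whead(f,(.467,.085),.05); print(fitpts(f,(.467,.085),.05))
f=shot('side'); P=cloud(f)
X=P.reshape(-1,3); M=X[(abs(X[:,0]-.46)<.06)&(abs(X[:,1]-.088)<.02)]
for z in [.05,.07,.09,.11,.125]:
  q=M[abs(M[:,2]-z)<.005]; print(z,q[:,0].min().round(4) if len(q) else 0,q[:,0].max().round(4) if len(q) else 0,len(q))
"
```

```text
t 16.73 tcp [0.4427 0.0842 0.1545] rpy [-3.141 -0.     0.01 ] w 0.0238 Fx_tool [1.2  1.37 2.42 1.85 2.26] Fz [-2.83 -3.47 -2.91 -3.28 -2.78] My [-0.269 -0.287 -0.024]
whead (array([469.3,  85.9]), 73.7, 39.5, 0.009, 1757) slope [-0.126  0.006  0.039]
{'ztop': 0.25, 'top': array([0.465, 0.085]), 'n': 9235, 'head': array([0.466, 0.086]), 'size': (82, 40), 'yaw': 0.006, 'nh': 2688, 'zh': 0.037}
0.05 0.4457 0.4739 44
0.07 0.4426 0.4715 42
0.09 0.4385 0.4677 45
0.11 0.4347 0.4631 46
0.125 0.4327 0.462 35
```

The wrist view shows the handle leaning in its head, with the head at (253,165) still flat. At -24 mm the handle leans 0.16 rad and force appears only past the stop. This one is loose too, so tray.

{"fn": "step_arm", "kwargs": {"plan": [0.04,0,0,0,0,0,0,0.08,0,0,0,0,0,0,0.08,0,0,0,0,0,0,0.08,0,-0.1,0,0,0,0,0.08,0,-0.3,0,0,0,0,0.08,0,-0.5,0,0,0,0,0.08,0,-0.66,0,0,0,0,0.2,-0.2,-0.66,0,0,0,0,0.35,-0.4,-0.66,0,0,0,0,0.48,-0.6,-0.66,0,0,0.05,0,0.48,-0.71,-0.66,0,0,0.05,0,0.48,-0.71,-0.66,0,0,0.05,0], "grip_force": 35}}

```text
t: 18.32
tcp_pos: [0.5845, 0.3029, 0.3474]
eef_rot: [3.141, 0.006, -0.064]
contact_force: [1.3, -0.6, -8.6]
gripper_width: 0.0239
gripper_force: 35.0
```

Run:
```python
from h import *
rows((.588,.299,.30,-.072,0,7),(.588,.299,.168,-.072,0,1),(.588,.299,.158,-.072,0,1))
```

```text
t 18.32 tcp [0.5845 0.3029 0.3474] rpy [ 3.141  0.006 -0.064] F [ 1.27 -0.6  -8.65] w 0.0239
x7 [0.013, 0.012, 0.158, 0.0, 0.0, 0.005, 0.0]
x1 [0.013, 0.012, 0.598, 0.0, 0.0, 0.005, 0.0]
x1 [0.013, 0.012, 0.631, 0.0, 0.0, 0.005, 0.0]
```

{"fn": "step_arm", "kwargs": {"plan": [0.01,0.01,0.15,0,0,0,0,0.01,0.01,0.35,0,0,0,0,0.01,0.01,0.5,0,0,0,0,0.01,0.01,0.58,0,0,0,0,0.01,0.01,0.605,0,0,0,0,0.01,0.01,0.62,0,0,0,0,0.01,0.01,0.632,0,0,0,0,0.01,0.01,0.632,0,0,0,0]}}

```text
t: 19.32
tcp_pos: [0.5881, 0.2955, 0.1639]
eef_rot: [-3.141, -0.001, -0.068]
contact_force: [-0.4, -0.2, -7.7]
gripper_width: 0.024
gripper_force: 35.0
```

{"fn": "step_arm", "kwargs": {"plan": [0,0,0,0,0,0,0,0,0,0,0,0,0,0,0,0,0,0,0,0,0,0,0,0,0,0,0,0.55,0,0,0,0,0,0,0.55,0,0,0,0,0,0,0.55,0,0,-0.15,0,0,0,0.55,0,0,-0.35,0,0,0,0.55,0,0,-0.5,0,0,0,0.55,0,0.2,-0.55,0,0,0,0.55,0.05,0.4,-0.55,0,0,0,0.55,0.05,0.6,-0.55,0,0,0,0.55], "grip_force": 4}}

```text
t: 20.82
tcp_pos: [0.5906, 0.113, 0.3283]
eef_rot: [-3.142, -0.001, -0.068]
contact_force: [0.1, 0.4, 0.4]
gripper_width: 0.0511
gripper_force: 0.0
```

Run:
```python
from h import *
f=shot('side')
for l in ['long1','long1_top']:
  for d in pinpoint(l,'side'): print(l,round(d['p'],2),w(f,d['centre']).round(3))
rows((.611,-.004,.28,-.12,.55,7))
```

```text
long1 0.8 [ 0.607 -0.004 -0.002]
long1 0.74 [ 0.763 -0.028 -0.003]
long1 0.65 [0.574 0.384 0.001]
long1 0.56 [0.576 0.297 0.   ]
long1_top 0.57 [0.587 0.296 0.18 ]
t 20.98 tcp [0.5905 0.1118 0.3284] rpy [ 3.141e+00 -1.000e-03 -7.300e-02] F [ 0.11 -0.21  0.65] w 0.051
x7 [0.096, 0.38, 0.161, 0.0, 0.0, 0.03, 0.55]
```

{"fn": "step_arm", "kwargs": {"plan": [0.096,0.37,0.16,0,0,0.03,0.55,0.096,0.37,0.16,0,0,0.03,0.55,0.096,0.37,0.16,0,0,0.03,0.55,0.096,0.37,0.16,0,0,0.03,0.55,0.096,0.37,0.16,0,0,0.03,0.55]}}

```text
t: 21.6
tcp_pos: [0.6118, 0.0039, 0.2811]
eef_rot: [-3.141, -0.002, -0.113]
contact_force: [-0.0, 0.1, -0.5]
gripper_width: 0.0508
gripper_force: 0.0
```

Run:
```python
from h import *
f=shot('wrist'); whead(f,(.611,-.004),.045);print(fitpts(f,(.611,-.004),.045))
f=shot('top','t2.png'); X=cloud(f).reshape(-1,3); X=X[(X[:,0]>.4)&(X[:,0]<.7)&(X[:,1]>.2)&(X[:,1]<.45)]
for z in (.175,.182): Q=X[abs(X[:,2]-z)<.006]; print(z,len(Q))
T=X[(X[:,2]>.165)&(X[:,2]<.2)]; print('tops', [ (np.median(T[abs(T[:,1]-y)<.03],0).round(3)) for y in (.383,.297)])
for xy in [(.576,.385),(.576,.297)]: print(head(f,xy))
rows((.611,-.004,.1535,-.12,.55,7))
```

```text
whead (array([611.8,  -4.5]), 81.2, 39.2, -0.12, 739) slope [-0.018 -0.025  0.036]
{'ztop': 0.376, 'top': array([ 0.632, -0.007]), 'n': 8025, 'head': array([ 0.612, -0.005]), 'size': (82, 40), 'yaw': -0.12, 'nh': 1174, 'zh': 0.035}
0.175 241
0.182 194
tops [array([0.578, 0.382, 0.178]), array([0.581, 0.295, 0.178])]
(array([574.1, 384.6]), 83.9, 40.2, -0.069, 126)
(array([575.8, 298.1]), 83.7, 40.3, -0.073, 118)
t 21.7 tcp [0.6118 0.0036 0.2809] rpy [-3.141e+00 -2.000e-03 -1.140e-01] F [ 0.54 -0.31  0.75] w 0.0512
x7 [0.0, 0.025, 0.425, 0.0, 0.0, 0.004, 0.55]
```

{"fn": "step_arm", "kwargs": {"plan": [0,0.027,0,0,0,0,0.55,0,0.027,0.2,0,0,0,0.55,0,0.027,0.39,0,0,0,0.55,0,0.027,0.417,0,0,0,0.55,0,0.027,0.417,0,0,0,0,0,0.027,0.417,0,0,0,0,0,0.027,0.417,0,0,0,0,0,0.027,0.417,0,0,0,0,0,0.027,0.417,0,0,0,0,-0.02,0.027,0.417,0,0,0,0,-0.045,0.027,0.417,0,0,0,0,-0.045,0.027,0.417,0,0,0,0], "grip_force": 5}}

```text
t: 23.2
tcp_pos: [0.5965, -0.0045, 0.1553]
eef_rot: [3.141, 0.0, -0.116]
contact_force: [-1.2, -0.8, 5.6]
gripper_width: 0.0242
gripper_force: 5.0
```

```bash
cat >> h.py <<'E'
def lean(xy,zs=(.05,.07,.09,.11,.125)):
    f=grab_frame('side'); X=cloud(f).reshape(-1,3); M=X[(abs(X[:,0]-xy[0])<.06)&(abs(X[:,1]-xy[1])<.022)]
    for z in zs:
        q=M[abs(M[:,2]-z)<.005]
        if len(q): print('lean',z,q[:,0].min().round(4),q[:,0].max().round(4),len(q))
E
python3 -c "
from h import *
force(5)
f=shot('wrist','w4.png'); whead(f,(.611,-.004),.05); print(fitpts(f,(.611,-.004),.05))
lean((.606,-.001))
"
```

```text
t 23.45 tcp [ 0.5965 -0.0045  0.1553] rpy [ 3.141  0.    -0.116] w 0.0242 Fx_tool [-1.2  -0.84 -0.7  -0.84 -1.39] Fz [6.48 5.46 5.93 4.78 4.65] My [-0.127  0.255 -0.087]
whead (array([614.3,  -5. ]), 75.6, 40.2, -0.121, 1649) slope [-0.061  0.009  0.037]
{'ztop': 0.251, 'top': array([ 0.618, -0.006]), 'n': 9099, 'head': array([ 0.613, -0.005]), 'size': (81, 40), 'yaw': -0.122, 'nh': 2506, 'zh': 0.035}
lean 0.05 0.5924 0.6205 34
lean 0.07 0.5907 0.6179 41
lean 0.09 0.5882 0.6169 43
lean 0.11 0.5854 0.6144 41
lean 0.125 0.5848 0.6106 31
```

```bash
cat >> h.py <<'E'
def ends(f,xy,yaw):
    X=cloud(f).reshape(-1,3)[f['z_map'].ravel()>0]; d=X[:,:2]-xy; c,s=np.cos(yaw),np.sin(yaw)
    lx=d[:,0]*c+d[:,1]*s; ly=-d[:,0]*s+d[:,1]*c
    for a,b in [(-.045,-.035),(-.035,-.025),(-.025,-.018),(.02,.028),(.028,.036),(.036,.045)]:
        q=X[(lx>a)&(lx<b)&(abs(ly)<.014)&(X[:,2]>.02)&(X[:,2]<.06),2]
        if len(q): print('end',a,b,len(q),np.median(q).round(4))
E
python3 -c "
from h import *
f=shot('wrist'); ends(f,(.612,-.005),-.12)
"
```

```text
end 0.02 0.028 344 0.0351
end 0.028 0.036 349 0.0354
end 0.036 0.045 273 0.0342
```

View pics/w4.png

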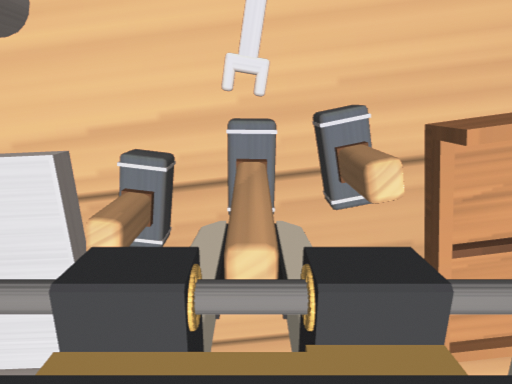

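The view shows the handle leaning to the near side while the head at (253,165) stays flat, with its far end at z=0.035. This third long one is loose as well and goes to the tray.

{"fn": "step_arm", "kwargs": {"plan": [0.02,0,0,0,0,0,0,0.048,0,0,0,0,0,0,0.048,0,0,0,0,0,0,0.048,0,-0.1,0,0,0,0,0.048,0,-0.3,0,0,0,0,0.048,0,-0.5,0,0,0,0,0.048,0,-0.64,0,0,0,0,0,-0.2,-0.64,0,0,0,0,-0.1,-0.4,-0.64,0,0,-0.028,0,-0.145,-0.6,-0.64,0,0,-0.028,0,-0.145,-0.705,-0.64,0,0,-0.028,0,-0.145,-0.705,-0.64,0,0,-0.028,0], "grip_force": 35}}

```text
t: 25.1
tcp_pos: [0.5763, 0.2134, 0.3435]
eef_rot: [3.141, 0.006, -0.067]
contact_force: [0.4, 0.4, -8.6]
gripper_width: 0.0242
gripper_force: 35.0
```

Run:
```python
from h import *
rows((.578,.214,.30,-.072,0,7),(.578,.214,.168,-.072,0,1),(.578,.214,.158,-.072,0,1))
```

```text
t 25.1 tcp [0.5763 0.2134 0.3435] rpy [ 3.141  0.006 -0.067] F [ 0.38  0.37 -8.65] w 0.0242
x7 [0.005, -0.002, 0.145, 0.0, 0.0, 0.003, 0.0]
x1 [0.005, -0.002, 0.585, 0.0, 0.0, 0.003, 0.0]
x1 [0.005, -0.002, 0.618, 0.0, 0.0, 0.003, 0.0]
```

{"fn": "step_arm", "kwargs": {"plan": [0.005,0,0.15,0,0,0,0,0.005,0,0.35,0,0,0,0,0.005,0,0.5,0,0,0,0,0.005,0,0.57,0,0,0,0,0.005,0,0.595,0,0,0,0,0.005,0,0.61,0,0,0,0,0.005,0,0.622,0,0,0,0,0.005,0,0.63,0,0,0,0,0.005,0,0.63,0,0,0,0]}}

```text
t: 26.22
tcp_pos: [0.5808, 0.2108, 0.16]
eef_rot: [-3.141, -0.003, -0.072]
contact_force: [-0.7, -0.2, 1.6]
gripper_width: 0.0237
gripper_force: 35.0
```

{"fn": "step_arm", "kwargs": {"plan": [0,0,0,0,0,0,0,0,0,0,0,0,0,0,0,0,0,0,0,0,0,0,0,0,0,0,0,0.55,0,0,0,0,0,0,0.55,0,0,0,0,0,0,0.55,0,0,-0.15,0,0,0,0.55,0,0,-0.35,0,0,0,0.55,0,0,-0.5,0,0,0,0.55,-0.1,0.2,-0.5,0,0,0,0.55,-0.2,0.4,-0.5,0,0,0,0.55,-0.3,0.6,-0.5,0,0,0,0.55], "grip_force": 4}}

```text
t: 27.72
tcp_pos: [0.483, 0.0479, 0.3077]
eef_rot: [3.141, -0.0, -0.071]
contact_force: [0.7, -1.4, 0.1]
gripper_width: 0.0516
gripper_force: 0.0
```

Run:
```python
from h import *
f=shot('side')
for l in ['long1','short1','short1_top']:
  for d in pinpoint(l,'side'): print(l,round(d['p'],2),w(f,d['centre']).round(3))
f=shot('top','t3.png')
for xy in [(.576,.385),(.576,.297),(.576,.213),(.594,.092),(.456,-.08),(.61,-.086)]: print(head(f,xy))
rows((.456,-.08,.26,.178,.55,7),(.594,.093,.26,-.237,.55,7))
```

```text
long1 0.86 [0.579 0.215 0.003]
long1 0.79 [ 0.575  0.298 -0.001]
short1 0.86 [ 0.613 -0.089 -0.01 ]
short1 0.74 [ 0.595  0.092 -0.001]
short1 0.69 [ 0.323 -0.106 -0.002]
short1 0.59 [ 0.473 -0.07  -0.006]
short1_top 0.86 [ 0.613 -0.09   0.107]
(array([574.2, 384.5]), 83.5, 42.2, -0.034, 138)
(array([576.3, 299. ]), 84.2, 37.1, -0.077, 84)
(array([0., 0.]), 0.0, 0.0, 0.0, 0)
(array([0., 0.]), 0.0, 0.0, 0.0, 0)
(array([468.8, -81.6]), 76.8, 21.4, -0.028, 86)
(array([610.2, -89.3]), 83.2, 33.8, 0.093, 202)
t 27.98 tcp [0.4844 0.0493 0.3081] rpy [-3.141e+00 -1.000e-03 -7.300e-02] F [0.59 0.18 0.21] w 0.0511
x7 [-0.063, 0.437, 0.16, 0.0, 0.0, -0.159, 0.55]
x7 [0.354, -0.172, 0.16, 0.0, 0.0, 0.105, 0.55]
```

One short seems to have been shifted, about (0.473,-0.07). I'll hover over it and remeasure.

{"fn": "step_arm", "kwargs": {"plan": [-0.03,0.25,0.1,0,0,-0.1,0.55,-0.03,0.4,0.1,0,0,-0.1,0.55,-0.03,0.4,0.1,0,0,-0.1,0.55,-0.03,0.4,0.1,0,0,-0.1,0.55,-0.03,0.4,0.1,0,0,-0.1,0.55]}}

```text
t: 28.6
tcp_pos: [0.4673, -0.0682, 0.2781]
eef_rot: [-3.141, -0.001, 0.088]
contact_force: [0.0, 0.6, 0.8]
gripper_width: 0.0512
gripper_force: 0.0
```

Run:
```python
from h import *
f=shot('wrist','w5.png')
for l in ['short1','short1_top']:
  for d in pinpoint(l,'wrist'): print(l,round(d['p'],2),w(f,d['centre']).round(3))
for xy in [(.456,-.08),(.473,-.07)]: whead(f,xy,.06);print(fitpts(f,xy,.06))
rows((.46,-.08,.26,.178,.55,7))
```

```text
short1 0.77 [ 0.469 -0.073  0.005]
short1 0.6 [ 0.611 -0.086  0.   ]
short1 0.57 [ 0.593  0.089 -0.001]
short1 0.57 [ 0.323 -0.105  0.002]
short1 0.35 [ 0.51  -0.302 -0.001]
short1_top 0.68 [ 0.608 -0.089  0.111]
whead (array([471.8, -67. ]), 81.3, 39.4, 0.175, 867) slope [0.005 0.001 0.036]
{'ztop': 0.374, 'top': array([ 0.489, -0.072]), 'n': 8470, 'head': array([ 0.471, -0.068]), 'size': (84, 40), 'yaw': 0.169, 'nh': 1384, 'zh': 0.035}
whead (array([471.8, -67. ]), 81.3, 39.4, 0.175, 897) slope [0.005 0.001 0.036]
{'ztop': 0.374, 'top': array([ 0.489, -0.067]), 'n': 8937, 'head': array([ 0.471, -0.068]), 'size': (84, 40), 'yaw': 0.169, 'nh': 1429, 'zh': 0.035}
t 28.75 tcp [ 0.4669 -0.0686  0.2781] rpy [-3.142 -0.     0.088] F [0.15 0.09 0.27] w 0.0511
x7 [-0.026, 0.036, 0.06, 0.0, 0.0, -0.058, 0.55]
```

View pics/w5.png

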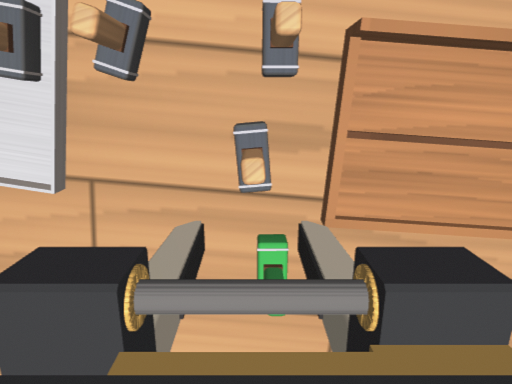

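The wrist view shows the knocked short hammer at (252,158), away from the green one at (272,265). It is at (0.471,-0.068), yaw 0.17. I'll grip it and wiggle.

{"fn": "step_arm", "kwargs": {"plan": [0.014,0,0.15,0,0,-0.052,0.55,0.014,0,0.35,0,0,-0.052,0.55,0.014,0,0.52,0,0,-0.052,0.55,0.014,0,0.63,0,0,-0.052,0.55,0.014,0,0.63,0,0,-0.052,0,0.014,0,0.63,0,0,-0.052,0,0.014,0,0.63,0,0,-0.052,0,0.014,0,0.63,0,0,-0.052,0,0.014,0,0.63,0,0,-0.052,0,0,-0.001,0.63,0,0,-0.052,0,-0.013,-0.002,0.63,0,0,-0.052,0,-0.013,-0.002,0.63,0,0,-0.052,0], "grip_force": 5}}

```text
t: 30.25
tcp_pos: [0.4646, -0.0705, 0.0909]
eef_rot: [3.139, -0.005, 0.167]
contact_force: [4.8, -1.8, 4.2]
gripper_width: 0.0236
gripper_force: 5.0
```

```bash
python3 -c "
from h import *
force(5)
f=shot('wrist','w6.png'); ends(f,(.471,-.068),.17); print(fitpts(f,(.471,-.068),.05))
lean((.468,-.065),(.042,.05,.058))
"
```

```text
t 30.5 tcp [ 0.4646 -0.0705  0.0909] rpy [ 3.139 -0.005  0.167] w 0.0236 Fx_tool [4.27 3.91 4.21 4.54 4.34] Fz [4.4  4.85 3.64 4.04 5.08] My [-0.499 -0.838  0.047]
end 0.02 0.028 559 0.0369
end 0.028 0.036 586 0.0373
end 0.036 0.045 543 0.036
{'ztop': 0.187, 'top': array([ 0.486, -0.066]), 'n': 9206, 'head': array([ 0.486, -0.065]), 'size': (53, 40), 'yaw': 0.172, 'nh': 3745, 'zh': 0.037}
lean 0.042 0.4542 0.4821 39
lean 0.05 0.4537 0.4796 37
lean 0.058 0.454 0.4813 33
```

Resistance is 4.3 N, the handle stays in line with the head and the head lifts slightly, so it looks sound. I'll check the other direction.

{"fn": "step_arm", "kwargs": {"plan": [0.025,0,0,0,0,0,0,0.05,0,0,0,0,0,0,0.05,0,0,0,0,0,0,0.05,0,0,0,0,0,0]}}

```text
t: 31.1
tcp_pos: [0.4766, -0.0673, 0.0883]
eef_rot: [-3.142, 0.003, 0.167]
contact_force: [-4.0, -3.8, 3.8]
gripper_width: 0.0245
gripper_force: 5.0
```

```bash
python3 -c "
from h import *
force(4)
rows((.471,-.068,.31,.17,0,5),(.455,-.22,.31,.01,0,5))
"
```

```text
t 31.3 tcp [ 0.4766 -0.0673  0.0883] rpy [-3.142e+00  3.000e-03  1.670e-01] w 0.0245 Fx_tool [-3.85 -4.46 -4.34 -3.89] Fz [3.33 2.75 3.26 4.14] My [-0.758  0.46  -0.04 ]
t 31.3 tcp [ 0.4766 -0.0673  0.0884] rpy [-3.142e+00  2.000e-03  1.670e-01] F [-3.19 -4.47  4.14] w 0.0241
x5 [-0.019, -0.001, -0.739, 0.0, 0.0, -0.002, 0.0]
x5 [-0.156, 0.49, -0.739, 0.0, 0.0, 0.1, 0.0]
```

Both directions give about 4 N, so it is sound and goes in the rack's front row.

{"fn": "step_arm", "kwargs": {"plan": [-0.019,0,0,0,0,0,0,-0.019,0,0,0,0,0,0,-0.019,0,0,0,0,0,0,-0.019,0,-0.1,0,0,0,0,-0.019,0,-0.3,0,0,0,0,-0.019,0,-0.45,0,0,0,0,-0.05,0.15,-0.5,0,0,0.05,0,-0.1,0.35,-0.5,0,0,0.1,0,-0.156,0.55,-0.5,0,0,0.1,0,-0.2,0.75,-0.5,0,0,0.1,0,-0.22,0.9,-0.5,0,0,0.1,0,-0.22,0.9,-0.5,0,0,0.1,0], "grip_force": 35}}

```text
t: 32.8
tcp_pos: [0.4554, -0.3465, 0.2364]
eef_rot: [-3.139, 0.004, 0.006]
contact_force: [-0.6, -0.4, -7.7]
gripper_width: 0.0238
gripper_force: 35.0
```

Run:
```python
from h import *
rows((.455,-.383,.23,.01,0,3),(.455,-.383,.11,.01,0,1),(.455,-.383,.1015,.01,0,1))
```

```text
t 32.8 tcp [ 0.4554 -0.3465  0.2364] rpy [-3.139  0.004  0.006] F [-0.61 -0.35 -7.72] w 0.0238
x3 [-0.002, 0.122, 0.021, 0.0, 0.0, -0.002, 0.0]
x1 [-0.002, 0.122, 0.421, 0.0, 0.0, -0.002, 0.0]
x1 [-0.002, 0.122, 0.45, 0.0, 0.0, -0.002, 0.0]
```

{"fn": "step_arm", "kwargs": {"plan": [0,0.122,0.02,0,0,0,0,0,0.122,0.02,0,0,0,0,0,0.122,0.2,0,0,0,0,0,0.122,0.34,0,0,0,0,0,0.122,0.4,0,0,0,0,0,0.122,0.425,0,0,0,0,0,0.122,0.44,0,0,0,0,0,0.122,0.448,0,0,0,0,0,0.122,0.452,0,0,0,0,0,0.122,0.452,0,0,0,0]}}

```text
t: 34.05
tcp_pos: [0.4578, -0.3812, 0.1038]
eef_rot: [3.141, -0.001, 0.01]
contact_force: [0.3, 0.5, -6.8]
gripper_width: 0.024
gripper_force: 35.0
```

Run:
```python
from h import *
rows((.455,-.383,.102,.01,0,3))
f=shot('side','s2.png'); X=cloud(f).reshape(-1,3)
for l in ['short1','short1_top']:
  for d in pinpoint(l,'side'): print(l,round(d['p'],2),w(f,d['centre']).round(3))
```

```text
t 34.05 tcp [ 0.4578 -0.3812  0.1038] rpy [ 3.141e+00 -1.000e-03  1.000e-02] F [ 0.33  0.52 -6.8 ] w 0.024
x3 [-0.009, 0.006, 0.006, 0.0, 0.0, -0.0, 0.0]
short1 0.97 [ 0.323 -0.104 -0.005]
short1 0.93 [ 0.61  -0.092 -0.005]
short1 0.88 [ 0.453 -0.38   0.014]
short1_top 0.69 [ 0.612 -0.088  0.104]
```

Still carried, with the base at about 14 mm. I'll lower the last millimetres, ease the grip and release.

{"fn": "step_arm", "kwargs": {"plan": [-0.005,0,0.006,0,0,0,0,-0.005,0,0.012,0,0,0,0,-0.005,0,0.016,0,0,0,0,-0.005,0,0.016,0,0,0,0]}}

```text
t: 34.7
tcp_pos: [0.4559, -0.3812, 0.1003]
eef_rot: [3.141, 0.0, 0.01]
contact_force: [-7.5, 4.7, 9.4]
gripper_width: 0.0236
gripper_force: 35.0
```

{"fn": "step_arm", "kwargs": {"plan": [0,0,0,0,0,0,0,0,0,0,0,0,0,0,0,0,0,0,0,0,0.5,0,0,0,0,0,0,0.5,0,0,0,0,0,0,0.5,0,0,-0.15,0,0,0,0.5,0,0,-0.35,0,0,0,0.5,0,0,-0.5,0,0,0,0.5,0.1,-0.2,-0.55,0,0,0,0.55,0.25,-0.4,-0.55,0,0,0,0.55,0.4,-0.6,-0.55,0,0,-0.04,0.55,0.45,-0.8,-0.55,0,0,-0.04,0.55], "grip_force": 4}}

```text
t: 36.2
tcp_pos: [0.5796, -0.1649, 0.2634]
eef_rot: [3.141, -0.001, 0.073]
contact_force: [0.1, -0.2, -0.0]
gripper_width: 0.0513
gripper_force: 0.0
```

Run:
```python
from h import *
rows((.61,-.088,.278,.09,.55,3))
f=shot('side')
for l in ['short1','short1_top']:
  for d in pinpoint(l,'side'): print(l,round(d['p'],2),w(f,d['centre']).round(3))
f=shot('wrist'); print(fitpts(f,(.61,-.088),.055))
```

```text
t 36.2 tcp [ 0.5796 -0.1649  0.2634] rpy [ 3.141e+00 -1.000e-03  7.300e-02] F [ 0.07 -0.23 -0.04] w 0.0513
x3 [0.12, -0.248, -0.049, 0.0, 0.0, -0.011, 0.55]
short1 0.87 [ 0.325 -0.107 -0.   ]
short1 0.83 [ 0.609 -0.093 -0.008]
short1 0.81 [ 0.45  -0.38   0.011]
short1 0.66 [ 0.595  0.087 -0.003]
short1 0.56 [0.588 0.299 0.179]
short1 0.37 [0.583 0.213 0.006]
short1_top 0.65 [ 0.614 -0.089  0.107]
{'ztop': 0.36, 'top': array([ 0.599, -0.128]), 'n': 1874, 'head': array([ 0.611, -0.086]), 'size': (82, 41), 'yaw': 0.08, 'nh': 1805, 'zh': 0.035}
```

{"fn": "step_arm", "kwargs": {"plan": [0.124,-0.255,0.05,0,0,-0.005,0.55,0.124,-0.255,0.15,0,0,-0.005,0.55,0.124,-0.255,0.33,0,0,-0.005,0.55,0.124,-0.255,0.5,0,0,-0.005,0.55,0.124,-0.255,0.578,0,0,-0.005,0.55,0.124,-0.255,0.578,0,0,-0.005,0,0.124,-0.255,0.578,0,0,-0.005,0,0.124,-0.255,0.578,0,0,-0.005,0,0.124,-0.255,0.578,0,0,-0.005,0,0.11,-0.255,0.578,0,0,-0.005,0,0.097,-0.255,0.578,0,0,-0.005,0,0.097,-0.255,0.578,0,0,-0.005,0], "grip_force": 5}}

```text
t: 37.9
tcp_pos: [0.6018, -0.0886, 0.0907]
eef_rot: [3.14, -0.001, 0.081]
contact_force: [-0.2, -4.6, 5.8]
gripper_width: 0.0242
gripper_force: 5.0
```

```bash
python3 -c "
from h import *
force(5)
f=shot('wrist'); ends(f,(.611,-.087),.08); print(fitpts(f,(.611,-.087),.05))
lean((.608,-.085),(.042,.05,.058))
"
```

```text
t 38.15 tcp [ 0.6018 -0.0886  0.0907] rpy [ 3.14e+00 -1.00e-03  8.10e-02] w 0.0242 Fx_tool [ 0.5  -1.   -0.64 -0.53 -0.83] Fz [6.15 6.54 6.61 5.79 5.86] My [-0.987 -0.024  0.033]
end 0.02 0.028 552 0.0352
end 0.028 0.036 579 0.0354
end 0.036 0.045 531 0.0343
{'ztop': 0.186, 'top': array([ 0.623, -0.086]), 'n': 9235, 'head': array([ 0.624, -0.085]), 'size': (57, 40), 'yaw': 0.081, 'nh': 3902, 'zh': 0.035}
lean 0.042 0.5911 0.6202 40
lean 0.05 0.5911 0.6184 37
lean 0.058 0.5918 0.6184 33
```

{"fn": "step_arm", "kwargs": {"plan": [0.025,0,0,0,0,0,0,0.05,0,0,0,0,0,0,0.05,0,0,0,0,0,0,0.05,0,0,0,0,0,0]}}

```text
t: 38.75
tcp_pos: [0.6167, -0.0868, 0.0898]
eef_rot: [3.142, 0.0, 0.081]
contact_force: [0.5, -4.2, 1.6]
gripper_width: 0.024
gripper_force: 5.0
```

```bash
python3 -c "
from h import *
force(4); lean((.608,-.085),(.042,.05,.058))
f=shot('wrist'); ends(f,(.611,-.087),.08); print(fitpts(f,(.611,-.087),.05))
"
```

```text
t 38.95 tcp [ 0.6167 -0.0868  0.0898] rpy [3.142 0.    0.081] w 0.024 Fx_tool [0.29 0.57 0.16 0.37] Fz [2.22 1.4  1.07 1.95] My [-0.98  -0.13   0.054]
lean 0.042 0.5979 0.6277 43
lean 0.05 0.6002 0.6266 31
lean 0.058 0.6002 0.626 29
end 0.02 0.028 538 0.0353
end 0.028 0.036 547 0.0355
end 0.036 0.045 600 0.0343
{'ztop': 0.185, 'top': array([ 0.638, -0.085]), 'n': 8715, 'head': array([ 0.631, -0.084]), 'size': (44, 41), 'yaw': 0.099, 'nh': 3182, 'zh': 0.035}
```

The handle follows freely both ways (≤1 N) and the head stays flat, so this short is loose and goes to the tray's front row. I'll check the camera clearance in the same step.

{"fn": "step_arm", "kwargs": {"plan": [-0.023,0,0,0,0,0,0,-0.023,0,0,0,0,0,0,-0.023,0,0,0,0,0,0,-0.023,0,-0.1,0,0,0,0,-0.023,0,-0.3,0,0,0,0,-0.023,0,-0.5,0,0,0,0,-0.023,0,-0.7,0,0,0,0,-0.1,-0.2,-0.75,0,0,0,0,-0.2,-0.4,-0.75,0,0,0.05,0,-0.3,-0.6,-0.75,0,0,0.1,0,-0.38,-0.75,-0.75,0,0,0.1,0,-0.38,-0.75,-0.75,0,0,0.1,0], "grip_force": 35}}

```text
t: 40.55
tcp_pos: [0.4817, 0.1319, 0.3134]
eef_rot: [-3.141, 0.004, -0.071]
contact_force: [1.0, -0.7, -7.6]
gripper_width: 0.0242
gripper_force: 35.0
```

Run:
```python
from h import *
f=grab_frame('wrist'); s=sense(); print('cam-tcp',(-f['R'].T@f['t']-s['tcp_pos']).round(3))
rows((.468,.307,.31,-.072,0,3),(.468,.307,.11,-.072,0,1),(.468,.307,.094,-.072,0,1))
```

```text
cam-tcp [ 0.07  -0.002  0.145]
t 40.6 tcp [0.483  0.1302 0.3135] rpy [ 3.141e+00  3.000e-03 -7.200e-02] F [ 0.53 -0.09 -7.82] w 0.0236
x3 [-0.092, -0.584, 0.012, 0.0, 0.0, -0.0, 0.0]
x1 [-0.092, -0.584, 0.678, 0.0, 0.0, -0.0, 0.0]
x1 [-0.092, -0.584, 0.732, 0.0, 0.0, -0.0, 0.0]
```

{"fn": "step_arm", "kwargs": {"plan": [-0.09,-0.2,0.01,0,0,0,0,-0.09,-0.4,0.01,0,0,0,0,-0.09,-0.584,0.01,0,0,0,0,-0.09,-0.584,0.05,0,0,0,0,-0.09,-0.584,0.25,0,0,0,0,-0.09,-0.584,0.45,0,0,0,0,-0.09,-0.584,0.6,0,0,0,0,-0.09,-0.584,0.68,0,0,0,0,-0.09,-0.584,0.71,0,0,0,0,-0.09,-0.584,0.725,0,0,0,0,-0.09,-0.584,0.735,0,0,0,0,-0.09,-0.584,0.735,0,0,0,0]}}

```text
t: 42.1
tcp_pos: [0.4771, 0.3023, 0.1001]
eef_rot: [3.14, -0.01, -0.078]
contact_force: [1.7, -15.7, 26.7]
gripper_width: 0.0243
gripper_force: 35.1
```

Run:
```python
from h import *
f=shot('side')
for l in ['short1','short1_top']:
  for d in pinpoint(l,'side'): print(l,round(d['p'],2),w(f,d['centre']).round(3))
rows((.468,.307,.094,-.072,0,1))
```

```text
short1 0.94 [ 0.322 -0.106 -0.005]
short1 0.91 [ 0.45  -0.378  0.01 ]
short1 0.9 [0.455 0.298 0.006]
short1 0.55 [ 0.593  0.09  -0.   ]
short1 0.17 [0.576 0.383 0.004]
short1_top 0.75 [0.485 0.301 0.119]
t 42.25 tcp [0.4771 0.3023 0.1001] rpy [ 3.14  -0.01  -0.078] F [  1.92 -15.51  25.54] w 0.024
x1 [-0.031, -0.013, 0.02, 0.0, 0.0, -0.004, 0.0]
```

Run:
```python
from h import *
f=shot('side'); cv2.imwrite('pics/s3.png',cv2.resize(cv2.cvtColor(f['image'][200:384,80:330],cv2.COLOR_RGB2BGR),None,fx=3,fy=3))
X=cloud(f).reshape(-1,3); C=f['image'].reshape(-1,3).astype(int)
M=(abs(X[:,0]-.46)<.07)&(abs(X[:,1]-.303)<.04)&(C.max(1)<95)&(X[:,2]>.006); print(rect(X[M]))
for a in np.arange(.40,.52,.01):
    q=X[M&(abs(X[:,0]-a)<.005),2]
    if len(q): print(a.round(2),q.min().round(3),q.max().round(3),len(q))
```

```text
(array([461.9, 303.2]), 103.8, 79.3, -0.001, 1976)
0.41 0.006 0.02 50
0.42 0.006 0.057 149
0.43 0.024 0.39 202
0.44 0.022 0.291 372
0.45 0.019 0.29 445
0.46 0.017 0.289 210
0.47 0.015 0.338 134
0.48 0.011 0.263 120
0.49 0.007 0.353 143
0.5 0.008 0.401 104
0.51 0.182 0.407 47
```

View pics/s3.png

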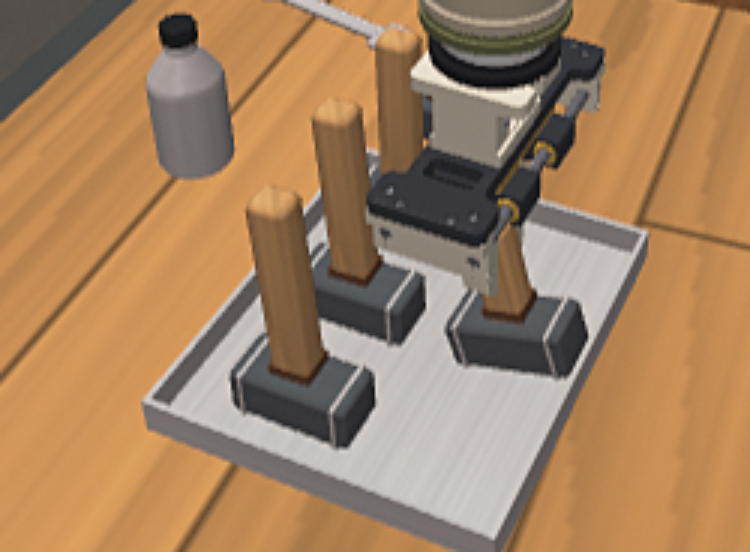

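The near head end has come down against the tray's front wall because the handle leans in the grip: head x spans 0.413–0.497, and the inner wall is at 0.416. I'll lift, shift 16 mm to +x, and lower again.

{"fn": "step_arm", "kwargs": {"plan": [0,0,-0.05,0,0,0,0,0,0,-0.12,0,0,0,0,0,0,-0.12,0,0,0,0,0.055,-0.01,-0.12,0,0,0,0,0.055,-0.01,-0.12,0,0,0,0,0.055,-0.01,-0.12,0,0,0,0]}}

```text
t: 43.05
tcp_pos: [0.4872, 0.3062, 0.1291]
eef_rot: [3.14, 0.002, -0.077]
contact_force: [0.5, -0.6, -7.2]
gripper_width: 0.0239
gripper_force: 35.0
```

```bash
cat >> h.py <<'E'
def sidehead(xy,hx=.075,hy=.035,zmax=.09):
    f=grab_frame('side'); X=cloud(f).reshape(-1,3); C=f['image'].reshape(-1,3).astype(int)
    M=(abs(X[:,0]-xy[0])<hx)&(abs(X[:,1]-xy[1])<hy)&(C.max(1)<100)&(X[:,2]<zmax)&(X[:,2]>.008)
    for a in np.arange(xy[0]-.06,xy[0]+.061,.015):
        q=X[M&(abs(X[:,0]-a)<.006)]
        if len(q)>3: print('sh',a.round(3),'z',q[:,2].min().round(3),q[:,2].max().round(3),'y',q[:,1].min().round(3),q[:,1].max().round(3),len(q))
E
python3 - <<'E'
from h import *
rows((.484,.304,.094,-.072,0,1)); sidehead((.475,.3))
f=grab_frame('wrist'); print(fitpts(f,(.48,.303),.05)); ends(f,(.478,.303),-.07)
E
```

```text
t 43.05 tcp [0.4872 0.3062 0.1291] rpy [ 3.14e+00  2.00e-03 -7.70e-02] F [ 0.48 -0.57 -7.15] w 0.0239
x1 [-0.01, 0.008, 0.117, 0.0, 0.0, -0.003, 0.0]
sh 0.415 z 0.008 0.022 y 0.265 0.335 48
sh 0.43 z 0.053 0.084 y 0.294 0.334 158
sh 0.445 z 0.051 0.083 y 0.295 0.334 107
sh 0.46 z 0.045 0.09 y 0.292 0.333 163
sh 0.475 z 0.043 0.086 y 0.318 0.332 112
sh 0.49 z 0.04 0.085 y 0.312 0.33 104
sh 0.505 z 0.036 0.068 y 0.295 0.329 80
sh 0.535 z 0.008 0.036 y 0.283 0.323 138
{'ztop': 0.224, 'top': array([0.509, 0.301]), 'n': 8472}
```

{"fn": "step_arm", "kwargs": {"plan": [0,0,0.04,0,0,0,0,0,0,0.08,0,0,0,0,0,0,0.1,0,0,0,0,0,0,0.1,0,0,0,0]}}

```text
t: 43.65
tcp_pos: [0.4874, 0.3065, 0.0994]
eef_rot: [3.141, 0.002, -0.076]
contact_force: [-1.1, -0.5, -7.3]
gripper_width: 0.0238
gripper_force: 35.0
```

{"fn": "step_arm", "kwargs": {"plan": [0,0,0,0,0,0,0,0,0,0,0,0,0,0,-0.015,0,0.005,0,0,0,0,-0.03,0,0.01,0,0,0,0,-0.03,0,0.01,0,0,0,0,-0.03,0,0.01,0,0,0,0], "grip_force": 3}}

```text
t: 44.4
tcp_pos: [0.4794, 0.3078, 0.098]
eef_rot: [-3.141, -0.001, -0.076]
contact_force: [-0.4, -1.7, 4.9]
gripper_width: 0.024
gripper_force: 3.0
```

Run:
```python
from h import *
rows((.478,.304,.094,-.072,0,1)); sidehead((.475,.3))
f=grab_frame('wrist'); print(fitpts(f,(.48,.303),.05)); ends(f,(.478,.303),-.07)
```

```text
t 44.4 tcp [0.4794 0.3078 0.098 ] rpy [-3.141e+00 -1.000e-03 -7.600e-02] F [-0.4  -1.75  4.91] w 0.024
x1 [-0.004, 0.013, 0.013, 0.0, 0.0, -0.003, 0.0]
sh 0.415 z 0.008 0.024 y 0.265 0.334 61
sh 0.43 z 0.008 0.037 y 0.297 0.335 126
sh 0.445 z 0.009 0.038 y 0.293 0.335 117
sh 0.46 z 0.008 0.086 y 0.293 0.333 159
sh 0.475 z 0.008 0.085 y 0.319 0.335 98
sh 0.49 z 0.008 0.081 y 0.301 0.334 105
sh 0.505 z 0.008 0.036 y 0.294 0.329 90
sh 0.535 z 0.008 0.037 y 0.282 0.323 137
{'ztop': 0.193, 'top': array([0.501, 0.303]), 'n': 8842, 'head': array([0.491, 0.309]), 'size': (46, 40), 'yaw': -0.079, 'nh': 2869, 'zh': 0.039}
end 0.02 0.028 527 0.0393
end 0.028 0.036 633 0.0381
```

{"fn": "step_arm", "kwargs": {"plan": [0,0,0,0,0,0,0.5,0,0,0,0,0,0,0.5,0,0,0,0,0,0,0.5,0,0,-0.2,0,0,0,0.5,0,0,-0.4,0,0,0,0.5,0,0,-0.6,0,0,0,0.5,0,0,-0.65,0,0,0,0.5,0.1,0.2,-0.65,0,0,0.05,0.55,0.25,0.4,-0.65,0,0,0.079,0.55,0.35,0.55,-0.65,0,0,0.079,0.55,0.437,0.68,-0.65,0,0,0.079,0.55,0.437,0.68,-0.65,0,0,0.079,0.55]}}

```text
t: 46.0
tcp_pos: [0.5951, 0.0904, 0.2906]
eef_rot: [3.14, 0.002, -0.205]
contact_force: [-1.0, 1.3, -0.7]
gripper_width: 0.0511
gripper_force: 0.0
```

Run:
```python
from h import *
f=grab_frame('wrist'); print(fitpts(f,(.594,.092),.055)); whead(f,(.594,.092),.055)
sidehead((.47,.305))
rows((.594,.092,.09,-.22,0,1))
```

```text
{'ztop': 0.386, 'top': array([0.616, 0.086]), 'n': 8991, 'head': array([0.594, 0.093]), 'size': (83, 40), 'yaw': -0.234, 'nh': 1329, 'zh': 0.035}
whead (array([594.1,  92.6]), 81.8, 39.3, -0.231, 834) slope [ 0.005 -0.004  0.036]
sh 0.41 z 0.008 0.022 y 0.274 0.336 49
sh 0.425 z 0.009 0.035 y 0.298 0.331 49
sh 0.44 z 0.008 0.037 y 0.295 0.334 108
sh 0.455 z 0.008 0.081 y 0.294 0.334 174
sh 0.47 z 0.009 0.048 y 0.318 0.332 97
sh 0.485 z 0.009 0.052 y 0.318 0.332 93
sh 0.5 z 0.009 0.038 y 0.29 0.33 110
sh 0.515 z 0.009 0.037 y 0.292 0.329 42
sh 0.53 z 0.008 0.033 y 0.286 0.318 58
t 46.1 tcp [0.594  0.0938 0.2912] rpy [ 3.142e+00  2.000e-03 -2.020e-01] F [ 0.06  0.17 -0.41] w 0.0516
x1 [0.001, 0.006, 0.671, 0.0, 0.0, 0.012, 0.0]
```

{"fn": "step_arm", "kwargs": {"plan": [0,0.004,0.15,0,0,0.019,0.55,0,0.004,0.35,0,0,0.019,0.55,0,0.004,0.55,0,0,0.019,0.55,0,0.004,0.668,0,0,0.019,0.55,0,0.004,0.668,0,0,0.019,0.55,0,0.004,0.668,0,0,0.019,0,0,0.004,0.668,0,0,0.019,0,0,0.004,0.668,0,0,0.019,0,0,0.004,0.668,0,0,0.019,0,-0.013,0.004,0.668,0,0,0.019,0,-0.026,0.004,0.668,0,0,0.019,0,-0.026,0.004,0.668,0,0,0.019,0], "grip_force": 5}}

```text
t: 47.6
tcp_pos: [0.5864, 0.0941, 0.0927]
eef_rot: [3.141, -0.0, -0.23]
contact_force: [-1.4, -5.3, 6.6]
gripper_width: 0.0244
gripper_force: 5.0
```

```bash
python3 -c "
from h import *
force(5)
f=shot('wrist'); ends(f,(.594,.0925),-.232)
lean((.591,.095),(.042,.05,.058))
"
```

```text
t 47.85 tcp [0.5864 0.0941 0.0927] rpy [ 3.141 -0.    -0.23 ] w 0.0244 Fx_tool [ 1.02 -0.89 -1.08 -0.45 -0.96] Fz [7.64 7.21 7.03 8.07 7.43] My [-1.055  0.23  -0.039]
end 0.02 0.028 534 0.0354
end 0.028 0.036 580 0.0356
end 0.036 0.045 496 0.0344
lean 0.042 0.5749 0.6061 46
lean 0.05 0.5739 0.6028 42
lean 0.058 0.5735 0.6028 39
```

{"fn": "step_arm", "kwargs": {"plan": [0.025,0,0,0,0,0,0,0.05,0,0,0,0,0,0,0.05,0,0,0,0,0,0,0.05,0,0,0,0,0,0]}}

```text
t: 48.45
tcp_pos: [0.6007, 0.091, 0.0916]
eef_rot: [3.141, 0.001, -0.23]
contact_force: [-0.4, -4.2, -0.5]
gripper_width: 0.0243
gripper_force: 5.0
```

```bash
python3 -c "
from h import *
force(5); lean((.594,.095),(.042,.05,.058))
f=shot('wrist'); ends(f,(.594,.0925),-.232)
rows((.594,.0925,.09,-.232,0,1),(.594,.0925,.31,-.232,0,1))
"
```

```text
t 48.7 tcp [0.6007 0.091  0.0916] rpy [ 3.141e+00  1.000e-03 -2.300e-01] w 0.0243 Fx_tool [ 1.78 -0.17  0.89  1.03  0.59] Fz [-1.72 -1.88 -0.5  -3.64 -3.47] My [-0.795  0.204  0.09 ]
lean 0.042 0.5805 0.6114 52
lean 0.05 0.5813 0.6112 47
lean 0.058 0.5814 0.6102 39
end 0.02 0.028 537 0.0354
end 0.028 0.036 547 0.0355
end 0.036 0.045 573 0.0343
t 48.8 tcp [0.6005 0.0912 0.0916] rpy [ 3.142e+00  1.000e-03 -2.300e-01] F [-0.76 -2.18 -3.58] w 0.0242
x1 [-0.022, 0.001, 0.005, 0.0, 0.0, 0.001, 0.0]
x1 [-0.022, 0.001, -0.728, 0.0, 0.0, 0.001, 0.0]
```

This one is also loose (≤1 N, head flat), so tray. First I recentre under the light grip so the handle is plumb before clamping; clamping while offset caused the earlier lean.

{"fn": "step_arm", "kwargs": {"plan": [-0.022,0,0,0,0,0,0,-0.022,0,0,0,0,0,0,-0.022,0,0,0,0,0,0,-0.022,0,0,0,0,0,0.1,-0.022,0,0,0,0,0,0.4,-0.022,0,0,0,0,0,0.4,-0.022,0,0,0,0,0,0.4]}}

```text
t: 49.68
tcp_pos: [0.595, 0.0927, 0.0925]
eef_rot: [-3.141, -0.001, -0.23]
contact_force: [-0.8, -0.3, -0.1]
gripper_width: 0.0371
gripper_force: 0.0
```

{"fn": "step_arm", "kwargs": {"plan": [0,0,0,0,0,0,0,0,0,0,0,0,0,0,0,0,0,0,0,0,0,0,0,0,0,0,0,0,0,0,-0.05,0,0,0,0,0,0,-0.18,0,0,0,0,0,0,-0.33,0,0,0,0,0,0,-0.48,0,0,0,0,0,0,-0.6,0,0,0,0,0,0,-0.68,0,0,0,0,0,0,-0.7,0,0,0,0,0,0,-0.7,0,0,0,0], "grip_force": 60}}

```text
t: 51.18
tcp_pos: [0.5942, 0.0925, 0.3013]
eef_rot: [3.141, 0.001, -0.23]
contact_force: [-0.6, -0.1, -8.1]
gripper_width: 0.024
gripper_force: 60.0
```

Run:
```python
from h import *
rows((.474,.222,.30,-.072,0,1),(.474,.222,.096,-.072,0,1))
```

```text
t 51.17 tcp [0.5942 0.0925 0.3013] rpy [ 3.141e+00  1.000e-03 -2.300e-01] F [-0.63 -0.1  -8.15] w 0.024
x1 [-0.489, -0.329, 0.004, 0.0, 0.0, -0.101, 0.0]
x1 [-0.489, -0.329, 0.684, 0.0, 0.0, -0.101, 0.0]
```

{"fn": "step_arm", "kwargs": {"plan": [-0.04,-0.03,0,0,0,-0.01,0,-0.12,-0.08,0,0,0,-0.025,0,-0.22,-0.15,0,0,0,-0.045,0,-0.32,-0.215,0,0,0,-0.066,0,-0.41,-0.275,0,0,0,-0.085,0,-0.47,-0.315,0,0,0,-0.097,0,-0.489,-0.329,0,0,0,-0.101,0,-0.489,-0.329,0.1,0,0,-0.101,0,-0.489,-0.329,0.25,0,0,-0.101,0,-0.489,-0.329,0.4,0,0,-0.101,0,-0.489,-0.329,0.5,0,0,-0.101,0,-0.489,-0.329,0.54,0,0,-0.101,0]}}

```text
t: 52.68
tcp_pos: [0.4731, 0.2211, 0.1374]
eef_rot: [3.14, 0.004, -0.072]
contact_force: [0.6, -0.2, -8.8]
gripper_width: 0.024
gripper_force: 60.0
```

{"fn": "step_arm", "kwargs": {"plan": [0,0,0,0,0,0,0]}}

```text
t: 52.8
tcp_pos: [0.4742, 0.2217, 0.1397]
eef_rot: [3.141, 0.001, -0.072]
contact_force: [0.7, -0.3, -7.7]
gripper_width: 0.0236
gripper_force: 60.0
```

Run:
```python
from h import *
sidehead((.474,.222),.075,.03,.11)
f=grab_frame('wrist'); print(fitpts(f,(.474,.222),.05))
rows((.474,.222,.096,-.072,0,1))
```

```text
sh 0.414 z 0.008 0.019 y 0.226 0.249 12
sh 0.429 z 0.048 0.079 y 0.211 0.247 80
sh 0.444 z 0.048 0.081 y 0.208 0.248 95
sh 0.459 z 0.05 0.11 y 0.206 0.247 136
sh 0.474 z 0.049 0.093 y 0.232 0.246 93
sh 0.489 z 0.049 0.09 y 0.218 0.245 83
sh 0.504 z 0.053 0.081 y 0.204 0.244 83
sh 0.519 z 0.048 0.08 y 0.211 0.241 19
sh 0.534 z 0.008 0.034 y 0.199 0.228 35
{'ztop': 0.237, 'top': array([0.497, 0.22 ]), 'n': 8960, 'head': array([0.47 , 0.175]), 'size': (44, 4), 'yaw': -0.071, 'nh': 201, 'zh': 0.027}
t 52.9 tcp [0.4755 0.2223 0.1418] rpy [-3.141e+00 -2.000e-03 -7.200e-02] F [-0.66 -0.11 -7.72] w 0.024
x1 [-0.005, 0.001, 0.153, 0.0, 0.0, 0.0, 0.0]
```

The head hangs level, clear of the walls. I'll set it down.

{"fn": "step_arm", "kwargs": {"plan": [-0.003,0,0.07,0,0,0,0,-0.003,0,0.12,0,0,0,0,-0.003,0,0.14,0,0,0,0,-0.003,0,0.148,0,0,0,0,-0.003,0,0.152,0,0,0,0,-0.003,0,0.152,0,0,0,0]}}

```text
t: 53.65
tcp_pos: [0.4737, 0.2223, 0.0961]
eef_rot: [-3.142, -0.0, -0.072]
contact_force: [-4.8, -3.1, 1.9]
gripper_width: 0.0238
gripper_force: 60.0
```

{"fn": "step_arm", "kwargs": {"plan": [0,0,0,0,0,0,0,0,0,0,0,0,0,0,0,0,0,0,0,0,0.5,0,0,0,0,0,0,0.5,0,0,0,0,0,0,0.5,0,0,-0.2,0,0,0,0.5,0,0,-0.4,0,0,0,0.5,0,0,-0.6,0,0,0,0.5,0,0,-0.7,0,0,0,0.5,-0.1,0.2,-0.7,0,0,0,0.5,-0.2,0.4,-0.7,0,0,0,0.5,-0.2,0.6,-0.7,0,0,0,0.5], "grip_force": 3}}

```text
t: 55.15
tcp_pos: [0.4002, 0.052, 0.3046]
eef_rot: [-3.141, -0.001, -0.069]
contact_force: [0.2, -0.9, 0.7]
gripper_width: 0.0465
gripper_force: 0.0
```

{"fn": "step_arm", "kwargs": {"plan": [0,0.4,0,0,0,0,0.5,0,0.7,0,0,0,0,0.5,0,0.95,0,0,0,0,0.5,0,0.95,0,0,0,0.5,0,0.95,0,0,0,0,0.5,0,0.95,0,0,0,0,0.5,0,0.95,0,0,0,0,0.5,0,0.95,0,0,0,0,0.5,0,0.95,0,0,0,0,0.5]}}

```text
validation failed for argument at $.pl...
```

{"fn": "step_arm", "kwargs": {"plan": [0,0.4,0,0,0,0,0.5,0,0.7,0,0,0,0,0.5,0,0.95,0,0,0,0,0.5,0,0.95,0,0,0,0,0.5,0,0.95,0,0,0,0,0.5,0,0.95,0,0,0,0,0.5]}}

```text
t: 55.9
tcp_pos: [0.3804, -0.2335, 0.3041]
eef_rot: [-3.141, 0.001, -0.075]
contact_force: [0.1, -0.2, 0.5]
gripper_width: 0.0465
gripper_force: 0.0
```

Run:
```python
from h import *
f=shot('top','t9.png'); g=shot('side','s9.png')
X=cloud(f).reshape(-1,3)
for xy in [(.576,.385),(.576,.298),(.578,.214),(.474,.222),(.472,.31),(.452,-.382)]:
    M=X[(abs(X[:,0]-xy[0])<.055)&(abs(X[:,1]-xy[1])<.03)]; Q=M[(M[:,2]>.031)&(M[:,2]<.058)&(M[:,2]<M[:,2].max()-.04)]
    H=M[(M[:,2]>.032)&(M[:,2]<.052)]; H=H[abs(H[:,2]-np.median(H[:,2]))<.005]
    T=M[M[:,2]>M[:,2].max()-.006]
    print(rect(H),'z',np.median(H[:,2]).round(4),'top',np.median(T,0).round(3))
im=np.hstack([f['image'][60:340],g['image'][100:380]]); cv2.imwrite('pics/fin.png',cv2.cvtColor(cv2.resize(im,(800,int(280*800/1024))),cv2.COLOR_RGB2BGR))
for l in ['oil','tin','wrench']:
    d=pinpoint(l,'side'); print(l,[w(g,e['centre']).round(3) for e in d[:1]])
```

```text
(array([573.7, 385.3]), 83.6, 42.8, -0.074, 339) z 0.038 top [0.579 0.384 0.179]
(array([576.2, 297.6]), 83.8, 40.4, -0.065, 324) z 0.0381 top [0.582 0.297 0.179]
(array([580.3, 212.7]), 83.6, 40.3, -0.082, 322) z 0.0379 top [0.578 0.213 0.179]
(array([472.2, 223.9]), 83.6, 39.8, -0.073, 351) z 0.0381 top [0.473 0.223 0.114]
(array([470.9, 309.9]), 83.7, 40.2, -0.074, 359) z 0.0381 top [0.472 0.309 0.114]
(array([ 450.5, -377.5]), 81.6, 39.9, -0.005, 353) z 0.0457 top [ 0.451 -0.378  0.121]
oil [array([ 0.772,  0.185, -0.004])]
tin [array([ 0.776, -0.22 , -0.001])]
wrench [array([ 0.766, -0.029, -0.004])]
```

View pics/fin.png

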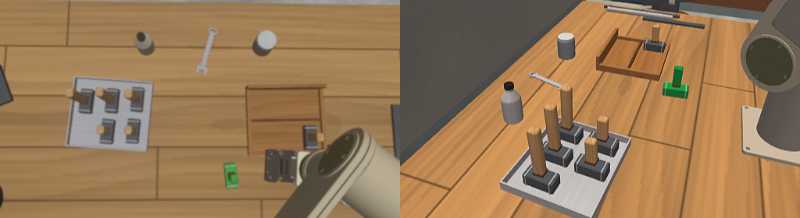

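The final views show five loose hammers standing flat in the tray, heads at z 0.038. The sound short one stands in the rack's front row with its head top at 0.046. The bystanders and the green look-alike have not moved, so I'm handing in.

```bash
python3 -c "
from cell import *
print(finish_job())"
```

```text
the job is handed in; nothing more can be done
None
```

I checked all six hammers and handed the job in: five were loose (three long, two short) and now stand in the tray, and the one sound short is in the rack's front row. The hand-in returned no verdict.

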